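# Comb breadsticks straight on a ribbed griddle

### The job

Three breadsticks toasting on the hot ribbed griddle lie crooked across its ribs: with the rake, comb them straight so that each lies down in a groove of its own, along the ribs. Touch neither the sticks nor the griddle with the gripper. Then lay the rake back as it was, its handle in the fork of the rest and its teeth on the range, and leave the bottle, the jar and the mug alone.

Things in the scene. Friction and masses are not known exactly. Their poses are not given: they have to be found in the camera images.
- griddle: black iron griddle, fixed. Origin: centre of underside, x along the ribs. Outside 256 x 256 mm, lug handles at x = +-127 to 162. Inside 240 x 240: floor 12 mm up; five ribs along x at y = -80, -40, 0, 40, 80, 7 wide, tops 18 up; so six grooves 33 wide centred at y = -100, -60, -20, 20, 60, 100. Rim 8 thick, top 26 up
- stick_1: one of three alike rigid breadsticks, 150 mm long, 14 wide, 10 thick, ends round (flattened: it slides, hardly rolls). Origin at its centre, x along it, z up. It starts crooked over one or two ribs, 0.2 to 0.38 rad off them; sticks start about 80 mm apart across the ribs. Centre 17 mm above the range when down in a groove, over 20 on a rib
- stick_2: one of three alike rigid breadsticks, 150 mm long, 14 wide, 10 thick, ends round (flattened: it slides, hardly rolls). Origin at its centre, x along it, z up. It starts crooked over one or two ribs, 0.2 to 0.38 rad off them; sticks start about 80 mm apart across the ribs. Centre 17 mm above the range when down in a groove, over 20 on a rib
- stick_3: one of three alike rigid breadsticks, 150 mm long, 14 wide, 10 thick, ends round (flattened: it slides, hardly rolls). Origin at its centre, x along it, z up. It starts crooked over one or two ribs, 0.2 to 0.38 rad off them; sticks start about 80 mm apart across the ribs. Centre 17 mm above the range when down in a groove, over 20 on a rib
- rake: rake, 0.18 kg, level in use as at rest. Origin: middle of the row of tooth tips; x from handle to head, z up. Four steel teeth at y = -60, -20, 20, 60 mm (the ribs' spacing: they can run just above the ribs), 10 wide, 4 thick, 29 mm tall under a bar 130 x 7 mm, its top 43 up. Wood handle in the plane y = 0 from x = -43 to -221, rising backwards at 15 degrees. Mass centre about x = -50
- rake_grip (a point): where to grip the rake from above: on the handle's centre line at x = -90, y = 0, z = 67 mm in the rake's frame; the flat upright sides are 17 mm apart, the handle 14 mm thick
- rest: fixed steel rake rest. Origin: centre of its 70 x 90 mm foot's underside, x towards the rake's head. Its upright (8 mm thick in x) has a seat 83 mm up between two prongs 23 mm apart, widening to 48 mm, tops 116 up. The rake starts with its handle on the seat and teeth on the range, its origin about 185 mm ahead in x, y = 0
- oil_bottle: small oil bottle, 40 x 40 x 146 mm, standing on the range to the right of the griddle's far end; origin at the centre of its underside
- jar: spice jar with a screw cap, 44 x 44 x 110 mm, standing at the far right of the range; origin at the centre of its underside
- mug: white mug, 82 x 112 x 94 mm, near the front left corner of the range; origin at the centre of its underside
Mind the look-alikes: they are no part of the job. Leave any blue look-alike of the stick_3 alone.

How it is judged:
On the way:
1. all three sticks lie in the grooves, along the ribs, each in a groove of its own (angle between the x axis of each of stick_1, stick_2, stick_3 and the x axis of griddle, either way round below 0.175 rad and z of stick_1 in the frame of griddle between 0.014 and 0.0198 m and x of stick_1 in the frame of griddle between -0.12 and 0.12 m and y of stick_1 in the frame of griddle between -0.12 and 0.12 m and z of stick_2 in the frame of griddle between 0.014 and 0.0198 m and x of stick_2 in the frame of griddle between -0.12 and 0.12 m and y of stick_2 in the frame of griddle between -0.12 and 0.12 m and z of stick_3 in the frame of griddle between 0.014 and 0.0198 m and x of stick_3 in the frame of griddle between -0.12 and 0.12 m and y of stick_3 in the frame of griddle between -0.12 and 0.12 m and ((y of stick_1 in the frame of griddle below -0.08 m and y of stick_2 in the frame of griddle above -0.08 m) or (y of stick_1 in the frame of griddle below -0.04 m and y of stick_2 in the frame of griddle above -0.04 m) or (y of stick_1 in the frame of griddle below 0 m and y of stick_2 in the frame of griddle above 0 m) or (y of stick_1 in the frame of griddle below 0.04 m and y of stick_2 in the frame of griddle above 0.04 m) or (y of stick_1 in the frame of griddle below 0.08 m and y of stick_2 in the frame of griddle above 0.08 m) or (y of stick_2 in the frame of griddle below -0.08 m and y of stick_1 in the frame of griddle above -0.08 m) or (y of stick_2 in the frame of griddle below -0.04 m and y of stick_1 in the frame of griddle above -0.04 m) or (y of stick_2 in the frame of griddle below 0 m and y of stick_1 in the frame of griddle above 0 m) or (y of stick_2 in the frame of griddle below 0.04 m and y of stick_1 in the frame of griddle above 0.04 m) or (y of stick_2 in the frame of griddle below 0.08 m and y of stick_1 in the frame of griddle above 0.08 m)) and ((y of stick_1 in the frame of griddle below -0.08 m and y of stick_3 in the frame of griddle above -0.08 m) or (y of stick_1 in the frame of griddle below -0.04 m and y of stick_3 in the frame of griddle above -0.04 m) or (y of stick_1 in the frame of griddle below 0 m and y of stick_3 in the frame of griddle above 0 m) or (y of stick_1 in the frame of griddle below 0.04 m and y of stick_3 in the frame of griddle above 0.04 m) or (y of stick_1 in the frame of griddle below 0.08 m and y of stick_3 in the frame of griddle above 0.08 m) or (y of stick_3 in the frame of griddle below -0.08 m and y of stick_1 in the frame of griddle above -0.08 m) or (y of stick_3 in the frame of griddle below -0.04 m and y of stick_1 in the frame of griddle above -0.04 m) or (y of stick_3 in the frame of griddle below 0 m and y of stick_1 in the frame of griddle above 0 m) or (y of stick_3 in the frame of griddle below 0.04 m and y of stick_1 in the frame of griddle above 0.04 m) or (y of stick_3 in the frame of griddle below 0.08 m and y of stick_1 in the frame of griddle above 0.08 m)) and ((y of stick_2 in the frame of griddle below -0.08 m and y of stick_3 in the frame of griddle above -0.08 m) or (y of stick_2 in the frame of griddle below -0.04 m and y of stick_3 in the frame of griddle above -0.04 m) or (y of stick_2 in the frame of griddle below 0 m and y of stick_3 in the frame of griddle above 0 m) or (y of stick_2 in the frame of griddle below 0.04 m and y of stick_3 in the frame of griddle above 0.04 m) or (y of stick_2 in the frame of griddle below 0.08 m and y of stick_3 in the frame of griddle above 0.08 m) or (y of stick_3 in the frame of griddle below -0.08 m and y of stick_2 in the frame of griddle above -0.08 m) or (y of stick_3 in the frame of griddle below -0.04 m and y of stick_2 in the frame of griddle above -0.04 m) or (y of stick_3 in the frame of griddle below 0 m and y of stick_2 in the frame of griddle above 0 m) or (y of stick_3 in the frame of griddle below 0.04 m and y of stick_2 in the frame of griddle above 0.04 m) or (y of stick_3 in the frame of griddle below 0.08 m and y of stick_2 in the frame of griddle above 0.08 m))), for 0.2 s.
At the end, for the whole second after the job is handed in: Each stick is down on a groove's floor (centre 14 to 19.8 mm above the griddle's underside), within 10 degrees of the ribs, a rib between any two. Rake: handle in the rest, tooth tips on the range 120 to 225 mm ahead of it, off the griddle, level within 0.15 rad. All at rest (all of step 1 and contact force between rake and rest above 0.1 N and contact force between rake and griddle below 0.1 N and x of rake in the frame of rest between 0.12 and 0.225 m and angle between rake's own z axis and vertical below 0.15 rad and height (world z) of rake below 0.02 m and linear speed of each of stick_1, stick_2, stick_3, rake below 0.02 m/s); the robot touches nothing.
It fails at once if a finger or the arm touches a breadstick (contact force between any of the fingers, the arm and stick_1 above 0.3 N or contact force between any of the fingers, the arm and stick_2 above 0.3 N or contact force between any of the fingers, the arm and stick_3 above 0.3 N).
It fails at once if a finger or the arm touches the hot griddle (contact force between any of the fingers, the arm and griddle above 0.5 N).
It fails at once if the oil bottle, the jar or the mug is moved by more than 3 cm (distance of any of oil_bottle, jar, mug from where it was at the start of the episode above 0.03 m).
It also fails if it takes over 72 s, if anything falls off the work surface, if the arm or the gripper's body presses on something with over 40 N, if the wrist force passes 120 N, or if a joint passes its speed limit or range.

### The arm

A 6-joint arm with a two-finger parallel gripper is mounted at the origin on a cart in front of the work surface, level with it; the furniture and walls round the work are solid. World frame = base frame: x ahead of the robot, y to its left, z up, the work surface at z = 0. Lengths are in m, angles in rad, forces in N, time in s.
With the tool pointing down it reaches from about 0.225 to 0.725 m from the base axis. Payload 3.1 kg.
Tool frame: the origin (TCP) lies on the centre line of the jaws, within the pads' length; the fingertips stand 17 mm ahead of it and the grasp point (between the pads) lies 2 mm behind it; z points along the fingers, y is the direction in which the jaws open and shut (so a half turn about z gives the same grasp; the last joint's range is limited). The gripper opens to 85 mm and grips with 20 to 120 N. Pads are 22 mm wide; open, the fingers measure 114 mm over their backs; the gripper's body (76 mm by 85 mm) begins 54 mm behind the grasp point. The pads swing forward as they close: fully open they stand 13 mm farther back than shut.
Start: joints at [-1.43, 0.048, 0.099, 1.622, 0, 1.443], TCP at [0.139, -0.506, 0.248] pointing down, gripper open.
Joint ranges: [-2.91, 2.91], [-0.99, 1.94], [-1.21, 1.42], [-2.12, 2.29], [-1.49, 1.47], [-3.14, 3.14]. Speed limits (rad/s): [2.79, 2.79, 3.14, 3.14, 3.14, 3.14].

### API

Orientations are given as [roll, pitch, yaw] about the fixed x, y, z axes, in that order (R = Rz(yaw) Ry(pitch) Rx(roll)).
In Python, from plant import * gives the robot as it stands. The module is installed in compiled form; this text tells all that it offers.
- The arm moves only by the shell command python3 -m crank 'ROWS' [FORCE]. ROWS is JSON, one flat list of numbers, 5 for each row, row after row: the shift along the tool's x, y, z in m, then the turn about the tool's z in degrees, then the opening, from 0 (shut) to 1 (fully open). In form: [tx, ty, tz, roll, jaw, tx, ty, tz, roll, jaw, ...]. A call has exactly 8 rows; each row is the pose to reach, as a shift and turn from the pose commanded when the call began, along the tool's axes at that moment; what a row does not reach only later rows make up. A row lasts 1/12 s, in which the tool goes at most 41.7 mm and 7.16 degrees, less where a joint would pass 70% of its speed; a pose out of reach is approached as far as the arm can. A call with a gripper value outside its range is refused whole. The fingers move at their own pace and stop on an object; FORCE is the grip in N (left out, the last holds). Time passes only in rows, so rows that repeat a pose let the fingers close, or fill a call up. It gives the time, the measured TCP pose, the force and the opening at its end, in the units of the state.
- get_obs(): the state, without advancing time (a new reading comes with each control period).
- snapshot(name): name is "scene" or "top"; returns a dict with "color" (420x560x3 uint8, red, green, blue), "fx", "fy", "cx", "cy" (pixels), "k1" (the pictures are not rectified: a ray, as slopes to the right and down, at radius r is drawn at 1 + k1 r^2 times it, then the intrinsics apply), "rvec" (rotation vector, rad) and "tvec" (3), from world to camera coordinates, as OpenCV has them. Camera axes: x right, y down, z forward; pixel columns grow to the right and rows downward; lengths in m; the calibration is good to about 2 mm. A picture is of the moment at which its call begins. There is no depth.
- job_done(): hands the job in, once; it reports no verdict.
Trained networks look in a picture, given as the dict that the camera call returned (one of the last four; its "shot" number tells which), for a name from the list of things; names that differ only in an ending like _2 or _b are one class to them, and where a whole thing is asked for, a point or a joint stands for the part that bears it (a point fixed in the world has none). Each returns a list of dicts, best first, with "score" (0 to 1); they miss things now and then, are a little off and sometimes report something else, mostly with a low value. They report only what shows in the picture. A call takes as long as a camera call. They do not tell look-alikes from the thing itself.
- cut_out(picture, query): "mask" (420x560 bool, what is visible of it) and "rect" ([centre column, centre row, width, height] in pixels, round what is visible of it).
- landmark_of(picture, query): "location" ([column, row] in pixels: a listed point, or the origin of a listed thing).
The state is a dict: "time": time; "joints": joint angles; "joint_velocities": joint speeds; "effort": joint torques, N m; "tool_pos": TCP position; "eef_rot": TCP orientation; "ft_force": force on the tool from outside, world axes, zero at the start; "torque": the same for the moment, N m; "width": finger opening in m.
Only numpy, scipy, OpenCV 4.12 (cv2) and the standard library are available. Lean on these libraries where they do the work, as an engineer would, in place of code of your own. Each camera call takes 0.05 s, during which the arm holds its last target.

## Working session

There is one attempt and no reset: what is moved stays moved. The work goes in short steps, Python scripts to look and compute and a shell command to move; the robot and the scene stay as the last step left them, time stands still between calls to the robot, and variables do not carry over. Pictures are saved under pics/ and viewed, and the job is handed in when it is done.

```bash
mkdir -p pics; ls
python3 - <<'E'
from plant import *
import cv2
o=get_obs(); print(o)
for n in ("scene","top"):
    p=snapshot(n); cv2.imwrite(f"pics/{n}0.png",cv2.cvtColor(p["color"],cv2.COLOR_RGB2BGR))
    print(n,{k:v for k,v in p.items() if k!="color"})
    for q in ("griddle","stick_1","rake","rake_grip","rest","oil_bottle","jar","mug"):
        print(q,[(round(d["score"],2),[round(float(x)) for x in d["location"]]) for d in landmark_of(p,q)], [[round(float(x)) for x in d["rect"]] for d in cut_out(p,q)])
E
```

```text
pics
{'time': 0.0, 'joints': array([-1.42980897e+00,  4.87316625e-02,  9.75749095e-02,  1.62199438e+00,
       -1.14059655e-05,  1.44302603e+00]), 'joint_velocities': array([-8.05991824e-04, -4.08627780e-04, -1.15661163e-03, -1.14688232e-06,
        2.38880870e-03, -9.74672758e-04]), 'effort': array([-1.14324161e-03, -3.38781738e+01,  3.20016468e+01,  2.02273187e-02,
       -3.16244541e-04,  5.11355385e-07]), 'tool_pos': array([ 0.13932316, -0.50557774,  0.24711555]), 'eef_rot': array([-3.13925559e+00, -2.88742929e-04,  2.68757333e-01]), 'ft_force': array([-0.21288361,  0.29050719,  0.14237279]), 'torque': array([ 0.02392125, -0.02353521,  0.03784873]), 'width': 0.08534309634738885}
scene {'fx': 430.41790721606367, 'fy': 430.41790721606367, 'cx': 276.93993830584867, 'cy': 210.21339171610896, 'k1': -0.07466083593089236, 'rvec': array([ 2.40293268,  0.6807756 , -0.21664212]), 'tvec': array([-0.52559438, -0.13938888,  1.11894598]), 'shot': 1}
griddle [(0.68, [316, 217])] [[317, 222, 153, 126]]
stick_1 [(0.9, [308, 240]), (0.66, [318, 211]), (0.66, [199, 207]), (0.65, [340, 189])] [[305,
[... 416 characters left out ...]
04.96332429149524, 'k1': -0.04100562320756543, 'rvec': array([ 2.14869699, -2.12589495,  0.1768653 ]), 'tvec': array([0.09374136, 0.55745923, 1.19856822]), 'shot': 2}
griddle [(0.61, [261, 186])] [[263, 185, 90, 105], [359, 257, 31, 23]]
stick_1 [(0.8, [288, 178]), (0.72, [306, 268]), (0.57, [239, 182]), (0.51, [264, 185])] [[290, 179, 22, 46], [304, 268, 36, 37], [238, 182, 16, 44], [264, 185, 17, 48]]
rake [(0.78, [356, 194])] [[362, 229, 43, 79]]
rake_grip [(0.96, [361, 222])] [[356, 228, 44, 79], [360, 258, 34, 22]]
rest [] [[360, 258, 36, 23]]
oil_bottle [(0.57, [347, 148])] [[350, 143, 20, 22]]
jar [(0.8, [374, 164])] []
mug [(0.67, [200, 264])] [[199, 269, 35, 30], [358, 232, 44, 88]]
```

View pics/scene0.png

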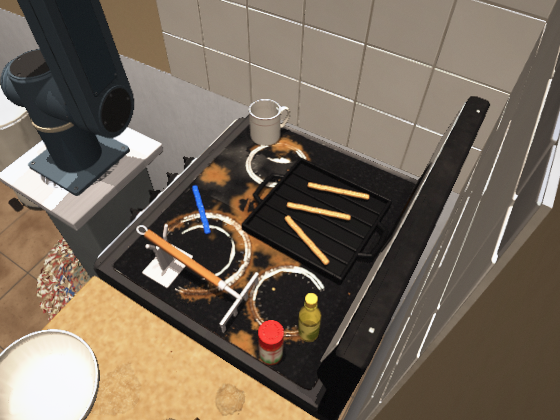

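View pics/top0.png

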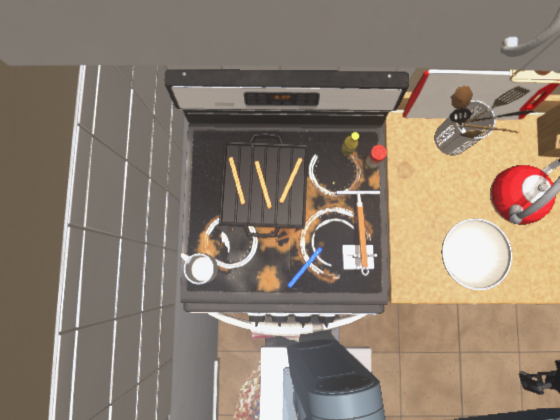

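```bash
cat > h.py <<'E'
import numpy as np, cv2
def cam(p):
    R,_=cv2.Rodrigues(np.array(p["rvec"]));K=np.array([[p["fx"],0,p["cx"]],[0,p["fy"],p["cy"]],[0,0,1.]])
    return R,np.array(p["tvec"]).reshape(3),K,np.array([p["k1"],0,0,0,0.])
def proj(p,X):
    R,t,K,D=cam(p); return cv2.projectPoints(np.array(X,float).reshape(-1,1,3),np.array(p["rvec"]),t,K,D)[0].reshape(-1,2)
def back(p,uv,z):
    R,t,K,D=cam(p); u=cv2.undistortPoints(np.array(uv,float).reshape(-1,1,2),K,D).reshape(-1,2)
    d=np.c_[u,np.ones(len(u))]@R; c=-R.T@t
    s=(z-c[2])/d[:,2]; return c+d*s[:,None]
def crop(p,x0,y0,x1,y1,f,name,img=None):
    im=cv2.cvtColor(p["color"] if img is None else img,cv2.COLOR_RGB2BGR)[y0:y1,x0:x1]
    cv2.imwrite("pics/"+name,cv2.resize(im,None,fx=f,fy=f,interpolation=cv2.INTER_CUBIC))
E
python3 - <<'E'
from plant import *
from h import *
import pickle
s=snapshot("scene");t=snapshot("top");pickle.dump((s,t),open("s0.pkl","wb"))
crop(s,130,130,410,340,2.85,"s0c.png");crop(t,180,120,410,290,3.4,"t0c.png")
print(back(s,[[316,217],[168,268],[241,308]],0),back(t,[[261,186],[356,194]],0))
print(back(s,[[201,270]],.067),back(t,[[361,222]],.067))
print(back(s,[[308,240],[318,211],[199,207],[340,189]],.02),back(t,[[288,178],[306,268],[239,182],[264,185]],.02))
E
```

```text
[[ 0.62609535  0.15894723  0.        ]
 [ 0.42084814 -0.13011949  0.        ]
 [ 0.60630681 -0.12361432  0.        ]] [[ 0.62187578  0.16579285  0.        ]
 [ 0.60023142 -0.1242813   0.        ]]
[[ 0.51489974 -0.12215407  0.067     ]] [[ 0.50596599 -0.12532115  0.067     ]]
[[0.64669978 0.0799681  0.02      ]
 [0.62748743 0.1626021  0.02      ]
 [0.38722895 0.02674798 0.02      ]
 [0.64111763 0.24985965 0.02      ]] [[0.64320218 0.08381884 0.02      ]
 [0.37505901 0.02907626 0.02      ]
 [0.62925931 0.23126803 0.02      ]
 [0.62084236 0.15581327 0.02      ]]
```

The three tan sticks lie on the griddle, in the top view at about (237,181), (263,185) and (291,180). The blue stick lies on the range at top (306,268) and is the look-alike, so I leave it alone. The rake's handle is orange, and its head is at top (358,193).

View pics/s0c.png

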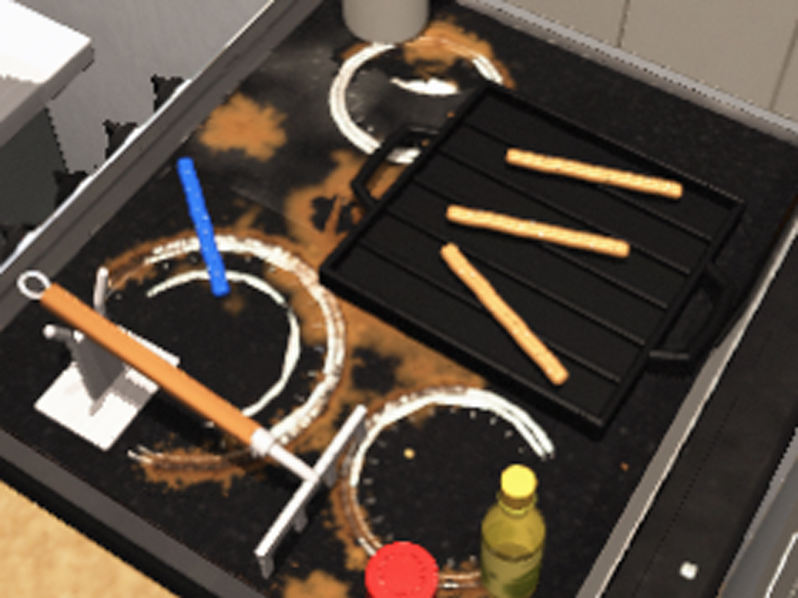

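View pics/t0c.png

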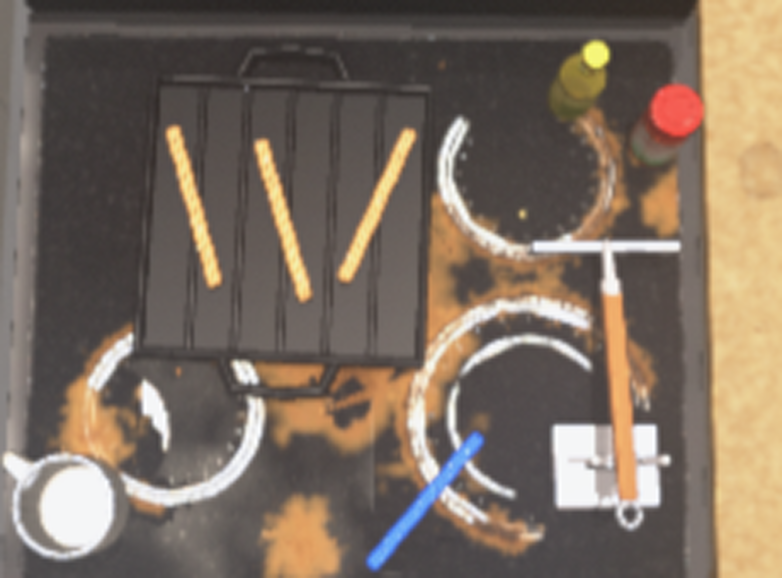

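```bash
cat > fit.py <<'E'
from h import *
import pickle
from scipy.optimize import least_squares
s,t=pickle.load(open("s0.pkl","rb"))
T=np.array([(162,78),(433,88),(424,360),(135,355)])/3.4+[180,120]
S=np.array([(745,205),(602,432),(322,272),(487,85)])/2.85+[130,130]
# order: +x+y, +x-y, -x-y, -x+y
S=S[[0,1,2,3]]
a=.128;C=np.array([(a,a),(a,-a),(-a,-a),(-a,a)])
def f(v,img=None):
    c,sn=np.cos(v[2]),np.sin(v[2]);W=np.c_[C@np.array([[c,sn],[-sn,c]])+v[:2],np.full(4,.026)]
    return np.r_[(proj(t,W)-T).ravel(),(proj(s,W)-S).ravel()]
r=least_squares(f,[.62,.16,0]);print(r.x);print(r.fun.reshape(-1,2).round(1))
for n,p,q in (("t",t,T),("s",s,S)): print(n,back(p,q,.026).round(4)[:,:2].tolist(),back(p,q,.026).mean(0))
# sticks from colour
g=r.x
for n,p,z in (("t",t,.022),("s",s,.022)):
    hsv=cv2.cvtColor(p["color"],cv2.COLOR_RGB2HSV)
    quad=proj(p,np.c_[C*.95@np.array([[np.cos(g[2]),np.sin(g[2])],[-np.sin(g[2]),np.cos(g[2])]])+g[:2],np.full(4,.02)])
    m=np.zeros(hsv.shape[:2],np.uint8);cv2.fillConvexPoly(m,quad.astype(int),1)
    m&=((hsv[...,1]>60)&(hsv[...,2]>110)).astype(np.uint8)
    k,l,st,_=cv2.connectedComponentsWithStats(m)
    for i in range(1,k):
        if st[i,4]<60: continue
        ys,xs=np.nonzero(l==i);P=back(p,np.c_[xs,ys],z)[:,:2]-g[:2]
        P=P@np.array([[np.cos(g[2]),-np.sin(g[2])],[np.sin(g[2]),np.cos(g[2])]])
        c=P.mean(0);u=np.linalg.svd(P-c,full_matrices=0)[2][0];u*=np.sign(u[0])
        L=(P-c)@u;print(n,"c",c.round(4),"ang",round(float(np.arctan2(u[1],u[0])),3),"len",round(float(np.ptp(L)),3), "ends",(c+u*L.max()).round(3),(c+u*L.min()).round(3))
E
python3 fit.py
```

```text
[ 0.63017661  0.15388292 -0.03305418]
[[-2.8 -4.1]
 [ 1.4 -3.5]
 [ 1.1 -0. ]
 [-0.6 -2.4]
 [ 0.2 -1.3]
 [-0.9  0. ]
 [-3.9 -0.5]
 [-1.9 -3. ]]
t [[0.7493, 0.2686], [0.7426, 0.0258], [0.4979, 0.0335], [0.4995, 0.2841]] [0.62230542 0.15301885 0.026     ]
s [[0.7634, 0.2735], [0.7555, 0.0227], [0.5062, 0.0338], [0.5157, 0.2795]] [0.63520326 0.15237518 0.026     ]
t c [0.0009 0.0847] ang 0.327 len 0.153 ends [0.075 0.11 ] [-0.07   0.061]
t c [ 0.0095 -0.0772] ang -0.373 len 0.154 ends [ 0.082 -0.106] [-0.061 -0.05 ]
t c [-0.008   0.0055] ang 0.327 len 0.154 ends [0.066 0.031] [-0.079 -0.019]
s c [0.0052 0.0883] ang 0.322 len 0.148 ends [0.076 0.112] [-0.065  0.065]
s c [-0.0022  0.0092] ang 0.324 len 0.149 ends [0.068 0.033] [-0.074 -0.015]
s c [ 0.0156 -0.0753] ang -0.374 len 0.152 ends [ 0.084 -0.102] [-0.058 -0.047]
```

```bash
cat > ov.py <<'E'
from h import *
def gridl(p,g,f,x0,y0,x1,y1,name,extra=[]):
    im=cv2.resize(p["color"][y0:y1,x0:x1],None,fx=f,fy=f,interpolation=cv2.INTER_CUBIC)
    if p["color"].mean()<255: im=cv2.convertScaleAbs(im,alpha=1.8,beta=20)
    c,s=np.cos(g[2]),np.sin(g[2])
    def W(L): L=np.array(L,float);return np.c_[L[:,:2]@np.array([[c,s],[-s,c]])+g[:2],L[:,2]]
    def dr(L,col):
        q=((proj(p,W(L))+.5-[x0,y0])*f).astype(int);cv2.polylines(im,[q.reshape(-1,1,2)],False,col,1)
    a=.128;dr([(a,a,.026),(a,-a,.026),(-a,-a,.026),(-a,a,.026),(a,a,.026)],(0,255,0))
    dr([(a,a,0),(a,-a,0),(-a,-a,0),(-a,a,0),(a,a,0)],(255,0,255))
    for y in (-.08,-.04,0,.04,.08): dr([(-.12,y,.018),(.12,y,.018)],(0,255,255))
    for L,col in extra: dr(L,col)
    cv2.imwrite("pics/"+name,cv2.cvtColor(im,cv2.COLOR_RGB2BGR))
E
python3 - <<'E'
import pickle;from ov import *
s,t=pickle.load(open("s0.pkl","rb"))
for p in(s,t):
    R,tt,_,_=cam(p);print(-R.T@tt)
gridl(t,[.63,.154,-.033],6,210,130,320,240,"ot1.png") if 0 else None
gridl(t,[.63,.154,-.033],6.5,210,130,320,220,"ot1.png".replace("ot1","ot1"))
gridl(s,[.63,.154,-.033],4.2,235,150,405,290,"os1.png")
E
```

```text
[ 0.85439195 -0.40832513  0.80684806]
[0.3544559  0.10115977 1.27288717]
```

```bash
sed -i 's/name,extra=\[\]):/name,extra=[]):\n    f=float(f)/' ov.py; sed -n 1,6p ov.py
```

```text
from h import *
def gridl(p,g,f,x0,y0,x1,y1,name,extra=[]):
    f=float(f)
    im=cv2.resize(p["color"][y0:y1,x0:x1],None,fx=f,fy=f,interpolation=cv2.INTER_CUBIC)
    if p["color"].mean()<255: im=cv2.convertScaleAbs(im,alpha=1.8,beta=20)
    c,s=np.cos(g[2]),np.sin(g[2])
```

View pics/ot1.png

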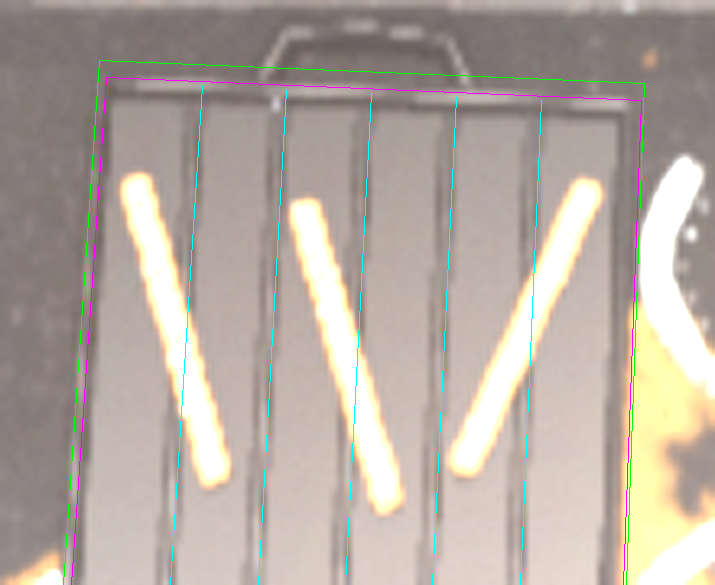

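View pics/os1.png

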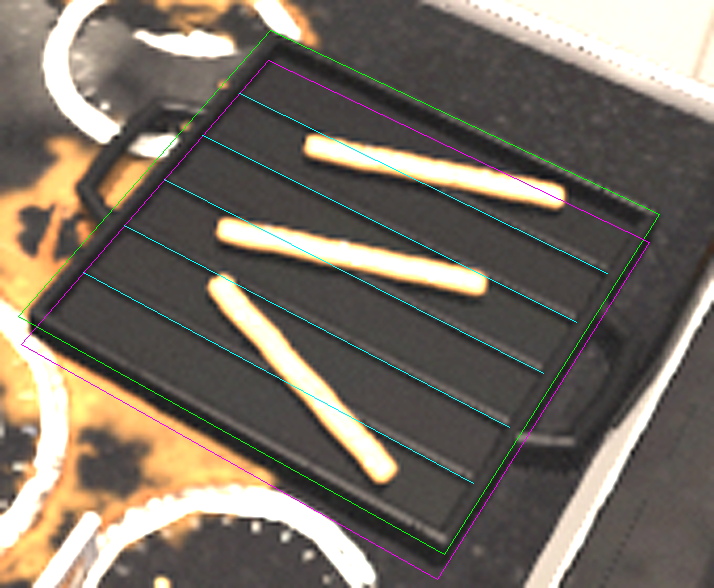

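Run:
```python
import pickle;from h import *
s,t=pickle.load(open("s0.pkl","rb"))
def big(p,x0,y0,x1,y1,f,n):
    im=cv2.resize(p["color"][y0:y1,x0:x1],None,fx=f,fy=f,interpolation=cv2.INTER_LANCZOS4)
    im=cv2.convertScaleAbs(im,alpha=2.2,beta=10);cv2.imwrite("pics/"+n,cv2.cvtColor(im,cv2.COLOR_RGB2BGR))
big(t,215,135,315,205,8,"bt1.png");big(t,215,180,315,250,8,"bt2.png")
big(s,240,150,400,280,5,"bs1.png")
```

```text
(no output)
```

View pics/bt1.png

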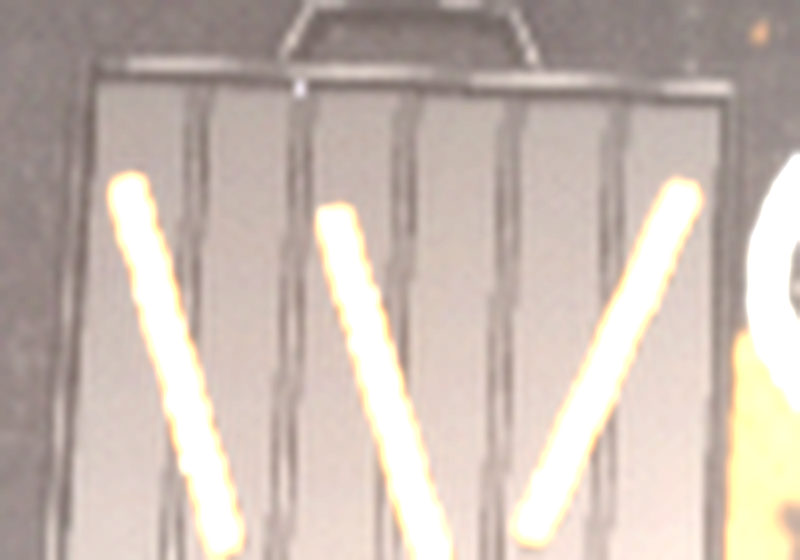

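View pics/bt2.png

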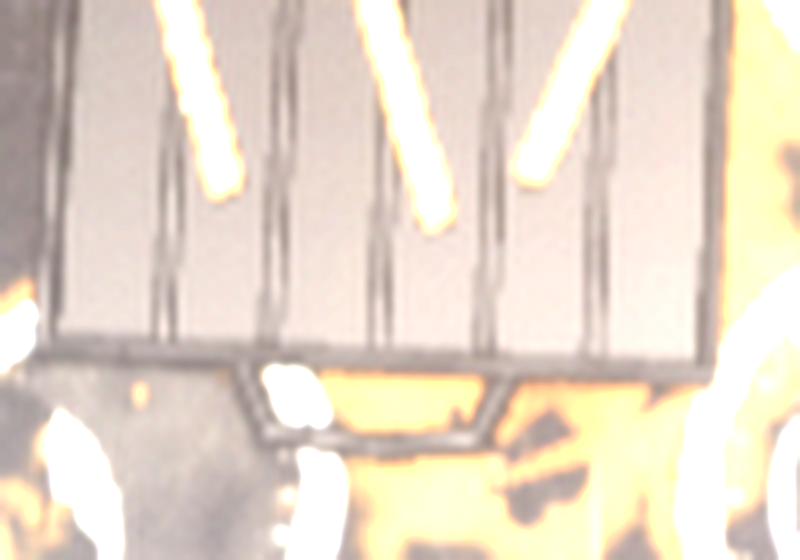

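View pics/bs1.png

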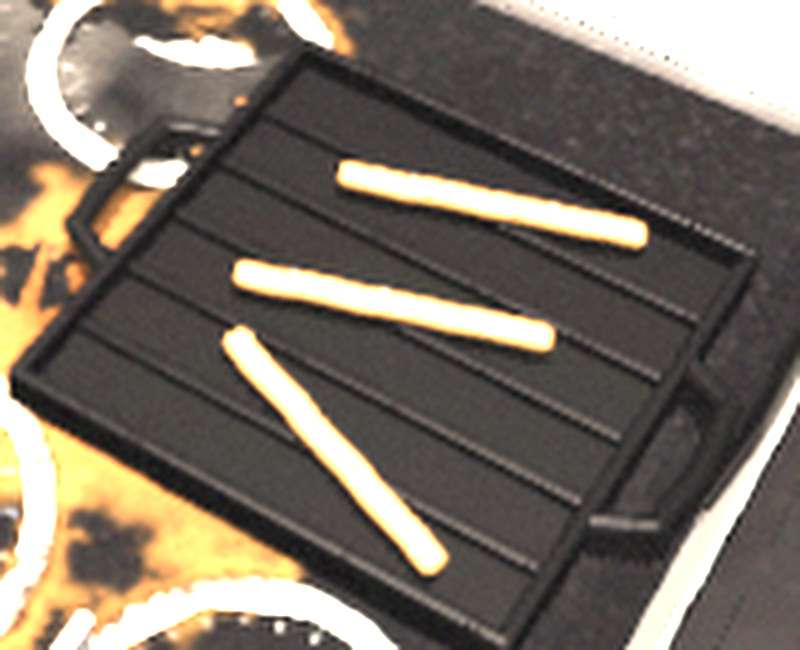

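```bash
cat > fit2.py <<'E'
from h import *
import pickle
from scipy.optimize import least_squares
s,t=pickle.load(open("s0.pkl","rb"))
U=lambda a,o,f:(np.array(a,float)+.5)/f-.5+np.array(o)
a=.128
tc=np.r_[U([(93,62),(735,86)],(215,135),8),U([(712,374),(38,352)],(215,180),8),
  U([(198,100),(302,100),(405,100),(510,100),(617,100)],(215,135),8),U([(165,330),(270,330),(380,330),(485,330),(596,330)],(215,180),8)]
ry=[.08,.04,0,-.04,-.08]
tg=[(a,a,.026),(a,-a,.026),(-a,-a,.026),(-a,a,.026)]+[(.115,y,.018) for y in ry]+[(-.112,y,.018) for y in ry]
tw=np.r_[np.ones((4,2)),np.tile([1,0],(10,1))]
sc=U([(755,253),(508,645),(14,377),(308,46)],(240,150),5);sg=tg[:4]
def W(v,L):
    c,n=np.cos(v[2]),np.sin(v[2]);L=np.array(L);return np.c_[L[:,:2]@np.array([[c,n],[-n,c]])+v[:2],L[:,2]]
ft=lambda v:((proj(t,W(v,tg))-tc)*tw).ravel()
fs=lambda v:(proj(s,W(v,sg))-sc).ravel()
if __name__=="__main__":
  for f in(ft,fs,lambda v:np.r_[ft(v),fs(v)]):
    r=least_squares(f,[.62,.16,0]);print(r.x.round(4));print(r.fun.reshape(-1,2).round(1).tolist())
E
python3 fit2.py
```

```text
[ 0.6239  0.1567 -0.0302]
[[-2.5, -1.4], [1.2, -1.1], [1.4, 1.5], [-1.1, 0.7], [0.1, -0.0], [0.2, -0.0], [0.4, 0.0], [0.3, 0.0], [-0.0, 0.0], [-0.1, -0.0], [0.2, -0.0], [-0.1, 0.0], [0.2, 0.0], [-0.2, 0.0]]
[ 0.6318  0.1574 -0.0302]
[[2.1, -0.5], [0.8, 2.0], [-1.8, -0.6], [-1.2, -2.5]]
[ 0.6289  0.1571 -0.0297]
[[-2.5, -3.0], [1.1, -2.7], [1.3, -0.2], [-1.1, -1.0], [0.0, -0.0], [0.1, -0.0], [0.3, -0.0], [0.2, -0.0], [-0.1, -0.0], [-0.2, -0.0], [0.1, -0.0], [-0.2, -0.0], [0.1, -0.0], [-0.3, -0.0], [1.0, -0.9], [-0.5, 1.5], [-3.0, -1.0], [-2.2, -2.9]]
```

```bash
cat > rk.py <<'E'
from fit2 import *
U2=lambda a,o,f:np.array(a,float)/f+np.array(o)
T=U2([(533,246),(680,247),(612,295),(627,500)],(180,120),3.4)
S=U2([(365,408),(262,558),(258,441),(47,296)],(130,130),2.85)
G=[(0,.065,.043),(0,-.065,.043),(-.043,0,.0544),(-.221,0,.102)]
for f in(lambda v:(proj(t,W(v,G))-T).ravel(),lambda v:(proj(s,W(v,G))-S).ravel(),lambda v:np.r_[(proj(t,W(v,G))-T).ravel(),(proj(s,W(v,G))-S).ravel()]):
    r=least_squares(f,[.6,-.12,0]);print(r.x.round(4),"grip",W(r.x,[(-.09,0,.067)]).round(4));print(r.fun.reshape(-1,2).round(1).tolist())
print("mug",back(t,[[200,264]],0),back(s,[[268,135]],0),"bottle",back(s,[[311,336]],0),"jar",back(s,[[270,350]],0),back(t,[[374,164]],0))
E
python3 rk.py
```

```text
[ 0.5968 -0.1243  0.0071] grip [[ 0.5068 -0.125   0.067 ]]
[[-0.2, -0.0], [0.5, -0.1], [-0.3, -0.6], [0.0, 0.7]]
[ 0.6073 -0.1225  0.024 ] grip [[ 0.5173 -0.1246  0.067 ]]
[[-0.0, -0.2], [-0.3, -0.1], [1.1, 0.7], [-0.8, -0.6]]
[ 0.6037 -0.1228  0.018 ] grip [[ 0.5137 -0.1245  0.067 ]]
[[-0.7, -2.1], [-0.1, -2.7], [-0.7, -2.9], [0.3, -1.9], [-1.5, -0.8], [-2.2, -1.1], [-0.4, -0.1], [-1.8, -1.7]]
mug [[0.38359768 0.34260626 0.        ]] [[0.38131319 0.33707308 0.        ]] bottle [[ 0.75517633 -0.10097076  0.        ]] jar [[ 0.70198603 -0.16635154  0.        ]] [[ 0.69523826 -0.18182172  0.        ]]
```

```bash
python3 -m crank '[0.01,-0.006,0,0,1, 0.035,-0.02,0,2,1, 0.07,-0.041,0,4,1, 0.105,-0.061,0,6,1, 0.14,-0.082,0,8,1, 0.175,-0.102,0,10,1, 0.21,-0.123,0,12.7,1, 0.245,-0.143,0,14.7,1]' 100; python3 -c "
from plant import *;o=get_obs();print(o['tool_pos'],o['eef_rot'],o['joints'],o['time'])"
```

```text
time: 2.47
tool_pos: [0.3387, -0.3008, 0.2486]
eef_rot: [3.141, -0.001, 0.01]
ft_force: [1.4, -0.9, -0.3]
width: 0.0853
[ 0.33872811 -0.30075442  0.24858612] [ 3.14145464e+00 -6.92974840e-04  1.00331494e-02] [-8.74615898e-01 -1.39409494e-01 -8.10479137e-02  1.62861209e+00
  4.48711550e-04  2.25694378e+00] 2.4667
```

```bash
python3 -m crank '[0.025,-0.025,0,0,1, 0.05,-0.05,0.01,0,1, 0.075,-0.075,0.03,0,1, 0.1,-0.1,0.05,0,1, 0.125,-0.125,0.07,0,1, 0.15,-0.15,0.09,0,1, 0.177,-0.177,0.11,0,1, 0.177,-0.177,0.115,0,1]'
python3 - <<'E'
from plant import *
from h import *
import pickle
t=snapshot("top");s=snapshot("scene");pickle.dump((s,t),open("s1.pkl","wb"))
crop(t,300,120,420,290,3.5,"t1.png");crop(s,130,180,330,340,4,"s1.png")
o=get_obs();print(o['tool_pos'],o['eef_rot'])
E
```

```text
time: 3.13
tool_pos: [0.5136, -0.118, 0.1295]
eef_rot: [-3.137, 0.003, 0.019]
ft_force: [-0.6, -0.3, -0.2]
width: 0.0854
[ 0.51134272 -0.12159361  0.13102207] [-3.13982884  0.00471792  0.01590168]
```

View pics/t1.png

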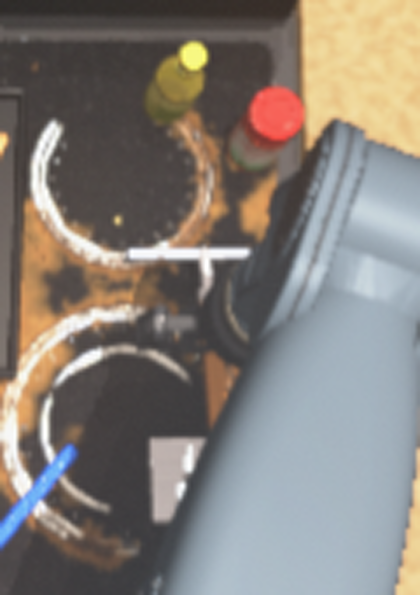

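View pics/s1.png

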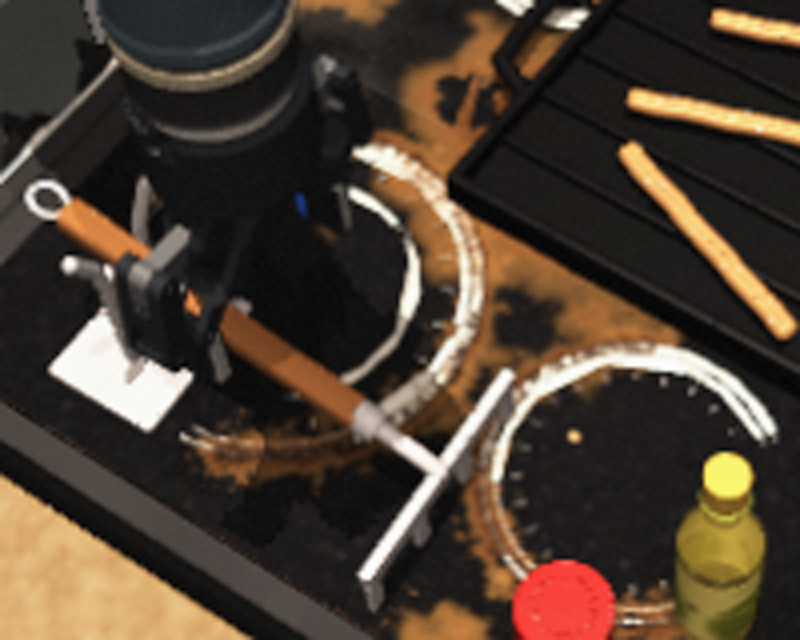

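```bash
python3 -m crank '[0,0,0,0,1, 0,0,0.01,0,1, 0,0,0.022,0,1, 0,0,0.035,0,1, 0,0,0.046,0,1, 0,0,0.056,0,1, 0,0,0.066,0,1, 0,0,0.066,0,1]'
python3 - <<'E'
from plant import *
from h import *
import pickle
s=snapshot("scene")
o=get_obs();print(o['tool_pos'],o['eef_rot'],o['ft_force'])
q=proj(s,[o['tool_pos']]);print(q)
c=s["color"].copy();cv2.circle(c,tuple(int(round(v)) for v in q[0]),1,(0,255,0),-1)
crop(s,130,180,290,320,5,"s2.png",c)
E
```

```text
time: 3.9
tool_pos: [0.5105, -0.1237, 0.0644]
eef_rot: [-3.14, 0.004, 0.011]
ft_force: [0.7, 0.9, -1.1]
width: 0.0853
[ 0.51109296 -0.12384169  0.06556068] [-3.14039045e+00  3.05040436e-03  1.17089301e-02] [-1.34081178 -0.00919968 -0.7600603 ]
[[199.03153355 270.10389415]]
```

View pics/s2.png

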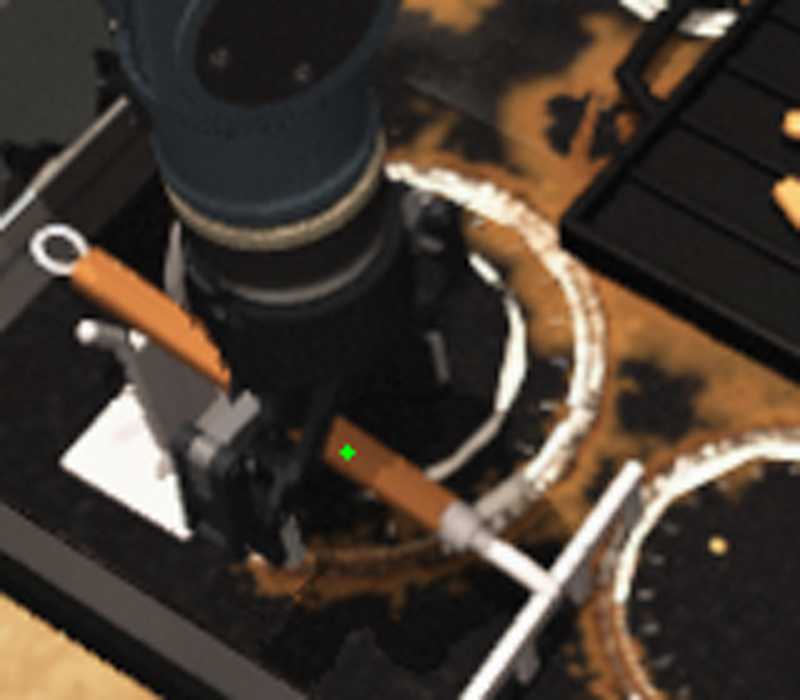

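```bash
python3 -m crank '[0,0,0,0,0.5, 0,0,0,0,0.3, 0,0,0,0,0.15, 0,0,0,0,0, 0,0,0,0,0, 0,0,0,0,0, 0,0,0,0,0, 0,0,0,0,0]' 110
python3 - <<'E'
from plant import *
from h import *
import pickle
s=snapshot("scene");t=snapshot("top");pickle.dump((s,t),open("s2.pkl","wb"))
o=get_obs();print(o['tool_pos'],o['eef_rot'],o['ft_force'],o['width'])
crop(s,130,180,290,320,5,"s3.png")
E
```

```text
time: 4.62
tool_pos: [0.5129, -0.1241, 0.0681]
eef_rot: [3.141, -0.001, 0.012]
ft_force: [-0.1, 1.1, 4.1]
width: 0.0142
[ 0.51290105 -0.12413601  0.068107  ] [ 3.14131627e+00 -1.14362477e-03  1.23658140e-02] [-0.80106547  0.04606983  4.91933933] 0.014728126704032729
```

View pics/s3.png

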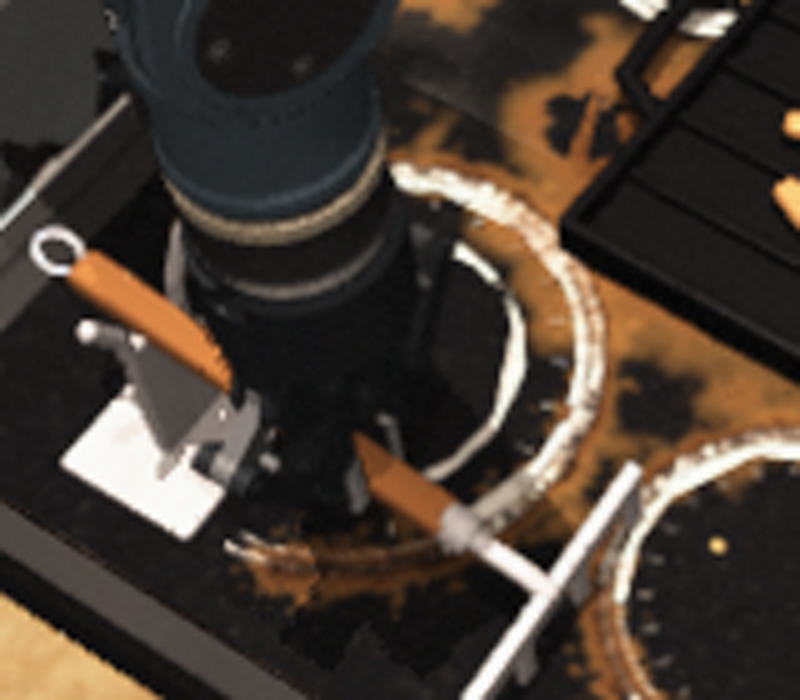

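```bash
python3 -m crank '[0,0,-0.015,0,0, 0,0,-0.04,0,0, 0,0,-0.07,0,0, 0,0,-0.1,0,0, 0,-0.02,-0.12,0,0, 0,-0.05,-0.12,0,0, 0,-0.085,-0.12,0,0, 0,-0.12,-0.12,0,0]'; python3 -m crank '[0,-0.03,0,0,0, 0.01,-0.06,0,0.5,0, 0.03,-0.09,0,1,0, 0.06,-0.12,0,1.5,0, 0.09,-0.15,0,2,0, 0.12,-0.175,0,2.4,0, 0.128,-0.18,0,2.4,0, 0.128,-0.18,0,2.4,0]';python3 - <<'E'
from plant import *
from h import *
import pickle
s=snapshot("scene");t=snapshot("top");pickle.dump((s,t),open("s3.pkl","wb"))
o=get_obs();print(o['tool_pos'],o['eef_rot'],o['ft_force'],o['width'],o['time'])
crop(s,180,60,440,270,3,"s4.png");crop(t,180,100,340,280,3.3,"t4.png")
E
```

```text
time: 5.38
tool_pos: [0.5108, -0.0034, 0.1869]
eef_rot: [3.142, 0.0, 0.01]
ft_force: [0.3, 0.1, -1.0]
width: 0.0148
time: 6.05
tool_pos: [0.6315, 0.099, 0.185]
eef_rot: [-3.111, 0.003, 0.037]
ft_force: [0.4, 0.5, -1.8]
width: 0.0146
[0.63106213 0.09916181 0.18493681] [-3.11043411  0.00362695  0.03715781] [-0.66514798 -0.054842   -1.33823423] 0.014862213651002978 6.15
```

View pics/s4.png

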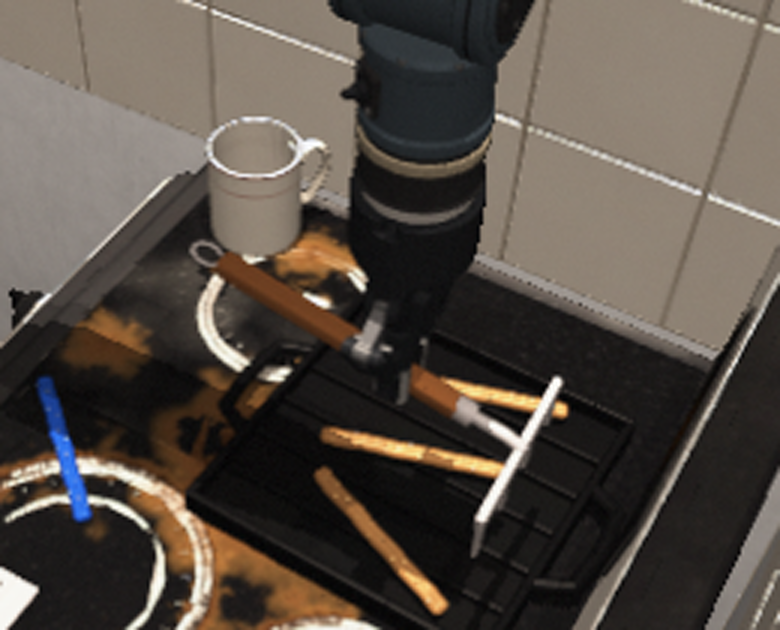

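View pics/t4.png

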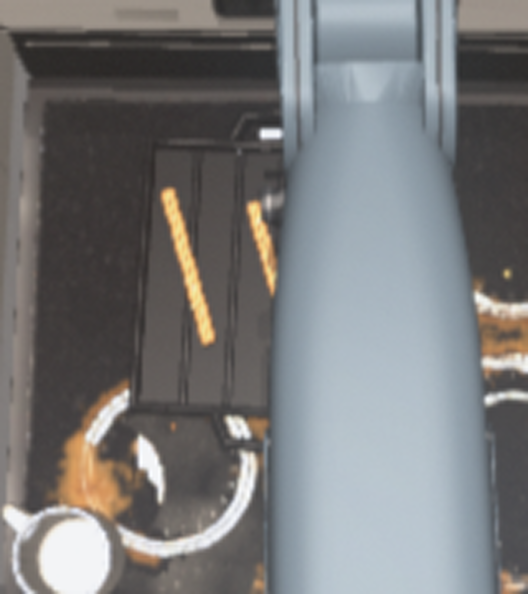

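```bash
python3 -c "
from plant import *
import numpy as np;o=get_obs();print(o['joints'].round(3),o['joint_velocities'].round(3),o['effort'].round(1))"
```

```text
[0.036 0.345 0.315 1.544 0.031 3.141] [-0.005 -0.038 -0.037  0.027 -0.006 -0.001] [  0.1 -46.   33.7  -0.3   0.2  -0. ]
```

```bash
python3 -m crank '[-0.03,0.02,0,0,0, -0.06,0.04,0,0,0, -0.09,0.06,0,0,0, -0.12,0.08,0,0,0, -0.12,0.1,0,0,0, -0.12,0.1,0,0,0, -0.12,0.1,0,0,0, -0.12,0.1,0,0,0]'; python3 -c "
from plant import *
o=get_obs();print(o['joints'].round(3),o['tool_pos'],o['eef_rot'],o['time'])"
```

```text
time: 6.82
tool_pos: [0.5141, -0.0052, 0.1842]
eef_rot: [-3.11, 0.001, 0.037]
ft_force: [0.5, -0.0, -1.2]
width: 0.0148
[-0.159  0.019 -0.058  1.501  0.031  2.946] [ 0.51408591 -0.00516292  0.18420139] [-3.10990524e+00  1.07205578e-03  3.65723376e-02] 6.8167
```

```bash
python3 -m crank '[0,0.02,0,0.5,0, -0.002,0.045,0,1,0, -0.003,0.07,0,1.4,0, -0.004,0.095,0,1.4,0, -0.005,0.115,-0.002,1.4,0, -0.0055,0.119,-0.004,1.4,0, -0.0055,0.119,-0.004,1.4,0, -0.0055,0.119,-0.004,1.4,0]'; python3 -c "
from plant import *
o=get_obs();print(o['joints'].round(3),o['tool_pos'],o['eef_rot'],o['time'])"
```

```text
time: 7.48
tool_pos: [0.5137, -0.1236, 0.1848]
eef_rot: [-3.109, 0.001, 0.013]
ft_force: [0.4, 0.1, -2.6]
width: 0.0145
[-0.38   0.063 -0.012  1.51   0.029  2.748] [ 0.51373418 -0.12364506  0.1847796 ] [-3.10947989e+00  1.42816882e-03  1.32678635e-02] 7.4833
```

```bash
python3 -m crank '[0,0.001,0.025,0,0, 0,0.002,0.05,0,0, 0,0.003,0.075,0,0, 0,0.003,0.095,0,0, 0,0.0035,0.105,0,0, 0,0.0037,0.111,0,0, 0,0.0037,0.114,0,0, 0,0.0037,0.114,0,0]'
python3 - <<'E'
from plant import *
from h import *
import pickle
s=snapshot("scene");o=get_obs();print(o['tool_pos'],o['eef_rot'],o['ft_force'],o['torque'],o['time'])
crop(s,130,180,290,320,5,"s5.png")
E
```

```text
time: 8.15
tool_pos: [0.5135, -0.1242, 0.0711]
eef_rot: [-3.11, 0.001, 0.013]
ft_force: [-0.5, -0.6, -0.8]
width: 0.0148
[ 0.51396324 -0.12462771  0.0717577 ] [-3.11108696e+00 -1.90079777e-04  1.31562387e-02] [ 0.08240852  0.10014918 -1.59916788] [0.00220568 0.02794642 0.01502494] 8.2
```

View pics/s5.png

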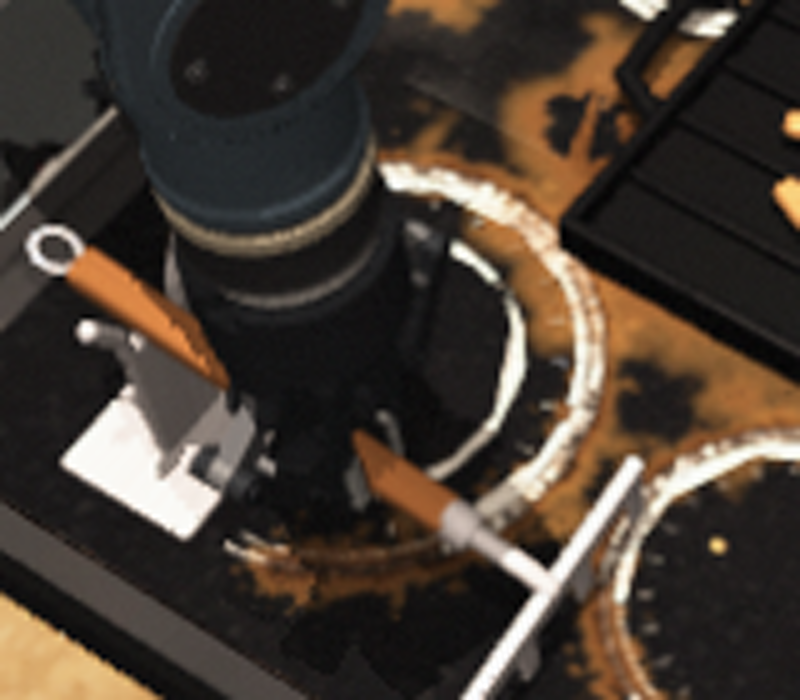

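```bash
python3 -m crank '[0,0,0.002,0,0, 0,0,0.004,0,0, 0,0,0.004,0,0.2, 0,0,0.004,0,0.4, 0,0,0.004,0,0.7, 0,0,0.004,0,1, 0,0,0.004,0,1, 0,0,0.004,0,1]'; python3 -m crank '[0,0,-0.01,0,1, 0,0,-0.03,0,1, 0,0,-0.06,0,1, 0,0,-0.09,-7,1, 0,0,-0.12,-14,1, 0,0,-0.15,-21,1, 0,0,-0.17,-28,1, 0,0,-0.17,-35,1]'
python3 - <<'E'
from plant import *
from h import *
import pickle
s=snapshot("scene");o=get_obs();print(o['tool_pos'],o['eef_rot'],o['joints'].round(3),o['time'])
crop(s,130,150,330,340,3.9,"s6.png")
E
```

```text
time: 8.87
tool_pos: [0.513, -0.1246, 0.0665]
eef_rot: [-3.11, 0.002, 0.012]
ft_force: [0.1, -0.4, -0.5]
width: 0.0763
time: 9.53
tool_pos: [0.5158, -0.131, 0.2437]
eef_rot: [-3.125, -0.022, 0.629]
ft_force: [1.1, -0.9, 1.2]
width: 0.0856
[ 0.51515064 -0.13064993  0.24118884] [-3.12192317 -0.02082139  0.63301765] [-0.39   0.067  0.104  1.614  0.028  2.118] 9.5833
```

View pics/s6.png

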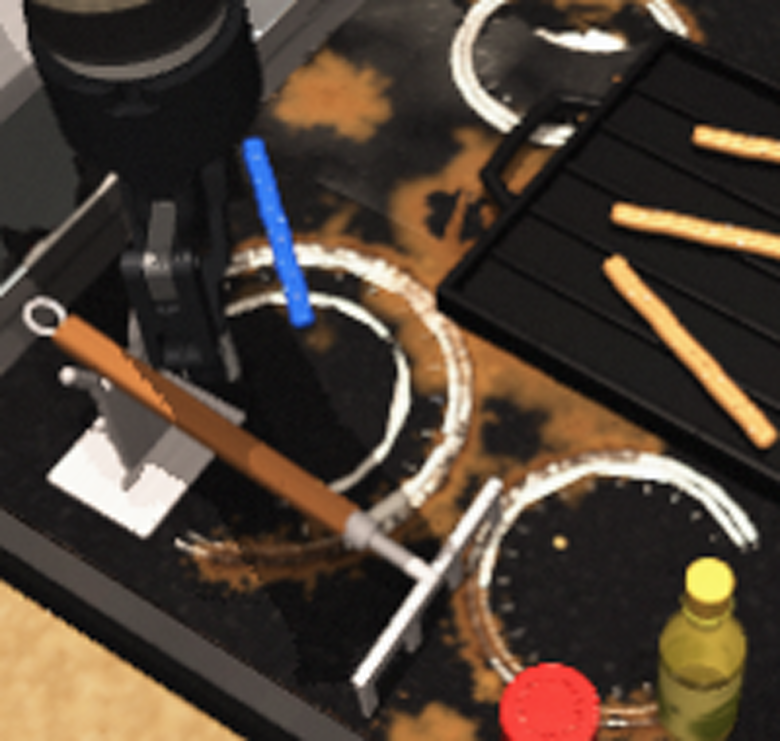

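```bash
for i in 1 2 3 4 5; do python3 -m crank '[0,0,0,-7.1,1, 0,0,0,-14.2,1, 0,0,0,-21.3,1, 0,0,0,-28.4,1, 0,0,0,-35.5,1, 0,0,0,-42.6,1, 0,0,0,-49.7,1, 0,0,0,-56.8,1]' | head -1; done
python3 - <<'E'
from plant import *
o=get_obs();print(o['tool_pos'],o['eef_rot'],o['joints'].round(3),o['time'])
E
```

```text
time: 10.25
time: 10.92
time: 11.58
time: 12.25
time: 12.92
[ 0.51295975 -0.12967798  0.23607777] [-3.11953211  0.02293    -0.69932244] [-0.39   0.069  0.097  1.613  0.028 -2.833] 12.9167
```

```bash
python3 -m crank '[0,0,0,-7,1, 0,0,0,-14,1, 0,0,0,-17.5,1, 0.01,0.011,0,-17.5,1, 0.02,0.023,0,-17.5,1, 0.026,0.031,0,-17.5,1, 0.026,0.031,0,-17.5,1, 0.026,0.031,0,-17.5,1]' | head -1;  python3 - <<'E'
from plant import *
o=get_obs();print(o['tool_pos'],o['eef_rot'],o['joints'].round(3),o['time'])
E
```

```text
time: 13.58
[ 0.51989699 -0.15577429  0.2348445 ] [-3.12758529  0.01507853 -0.42439633] [-0.422  0.106  0.134  1.614  0.014 -3.14 ] 13.5833
```

```bash
python3 -m crank '[0.008,0.018,0,0,1, 0.016,0.036,0,0,1, 0.016,0.036,0,0,1, 0.016,0.036,0,0,1, 0.016,0.036,0,0,1, 0.016,0.036,0,0,1, 0.016,0.036,0,0,1, 0.016,0.036,0,0,1]' | head -1;  python3 - <<'E'
from plant import *
o=get_obs();print(o['tool_pos'],o['eef_rot'],o['joints'].round(3),o['time'])
E
```

```text
time: 14.25
[ 0.52713088 -0.17891461  0.23459716] [ 3.14110618  0.01430113 -0.44845555] [-0.447  0.144  0.175  1.616 -0.    -3.141] 14.25
```

```bash
for i in 1 2; do python3 -m crank '[0,0,0,7.1,1, 0,0,0,14.2,1, 0,0,0,21.3,1, 0,0,0,28.4,1, 0,0,0,35.5,1, 0,0,0,42.6,1, 0,0,0,49.7,1, 0,0,0,56.8,1]' | head -1; done; python3 -m crank '[0,0,0,7,1, 0,0,0,14,1, 0,0,0,21,1, 0,0,0,28,1, 0,0,0,35,1, 0,0,0,40,1, 0,0,0,40,1, 0,0,0,40,1]'
python3 - <<'E'
from plant import *
from h import *
import pickle
o=get_obs();print(o['tool_pos'],o['eef_rot'],o['joints'].round(3),o['time'])
s=snapshot("scene");t=snapshot("top");pickle.dump((s,t),open("s7.pkl","wb"))
crop(s,130,150,330,340,3.9,"s7.png")
from scipy.spatial.transform import Rotation as Q
print(Q.from_euler("xyz",o['eef_rot']).as_matrix().round(4))
E
```

```text
time: 14.92
time: 15.58
time: 16.25
tool_pos: [0.5271, -0.179, 0.2346]
eef_rot: [3.136, -0.013, -3.127]
ft_force: [0.1, 0.1, -0.2]
width: 0.0853
[ 0.52714149 -0.17900649  0.23455331] [ 3.13566794 -0.01303178 -3.12698906] [-4.480e-01  1.440e-01  1.750e-01  1.616e+00 -1.000e-03 -4.620e-01] 16.25
[[-0.9998 -0.0145 -0.0131]
 [-0.0146  0.9999  0.0057]
 [ 0.013   0.0059 -0.9999]]
```

View pics/s7.png

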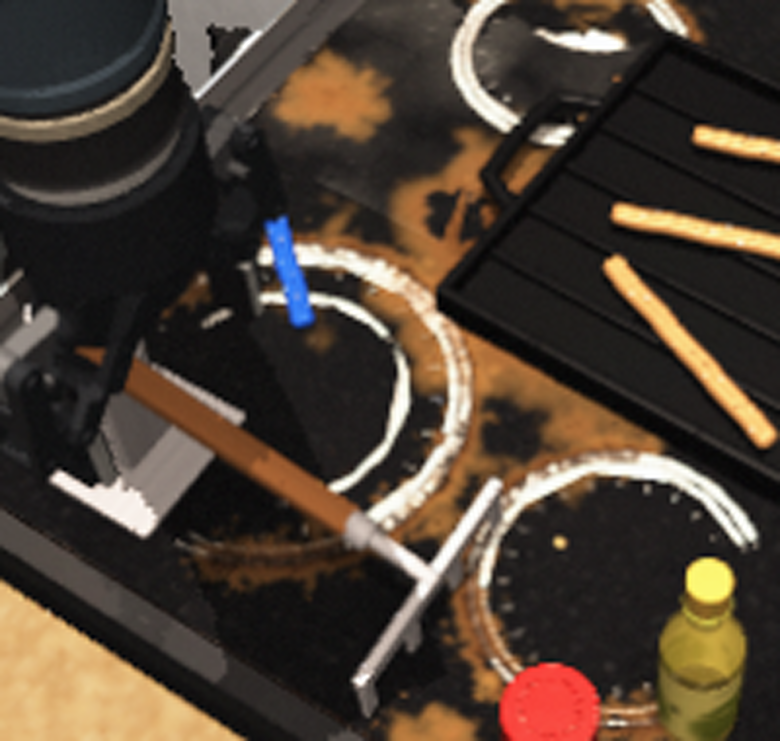

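```bash
python3 -m crank '[0.003,0.015,0.01,0,1, 0.006,0.03,0.03,0,1, 0.009,0.045,0.05,0,1, 0.011,0.0537,0.07,0,1, 0.011,0.0537,0.09,0,1, 0.011,0.0537,0.105,0,1, 0.011,0.0537,0.105,0,1, 0.011,0.0537,0.105,0,1]'; python3 -m crank '[0,0,0.015,0,1, 0,0,0.035,0,1, 0,0,0.05,0,1, 0,0,0.06,0,1, 0,0,0.064,0,1, 0,0,0.064,0,1, 0,0,0.064,0,1, 0,0,0.064,0,0.6]'
python3 - <<'E'
from plant import *
from h import *
import pickle
o=get_obs();print(o['tool_pos'],o['eef_rot'],o['joints'].round(3),o['time'])
s=snapshot("scene")
crop(s,130,150,330,340,3.9,"s8.png")
E
```

```text
time: 17.02
tool_pos: [0.5133, -0.1246, 0.1291]
eef_rot: [3.135, -0.015, -3.129]
ft_force: [0.2, -0.3, 0.2]
width: 0.0853
time: 17.68
tool_pos: [0.5144, -0.1251, 0.0675]
eef_rot: [3.137, -0.011, -3.13]
ft_force: [0.5, -0.0, -0.5]
width: 0.0753
[ 0.51439484 -0.12513626  0.06750472] [ 3.13668925 -0.01066561 -3.1296047 ] [-3.660e-01  1.100e-01 -1.960e-01  1.276e+00  1.000e-03 -3.780e-01] 17.6833
```

View pics/s8.png

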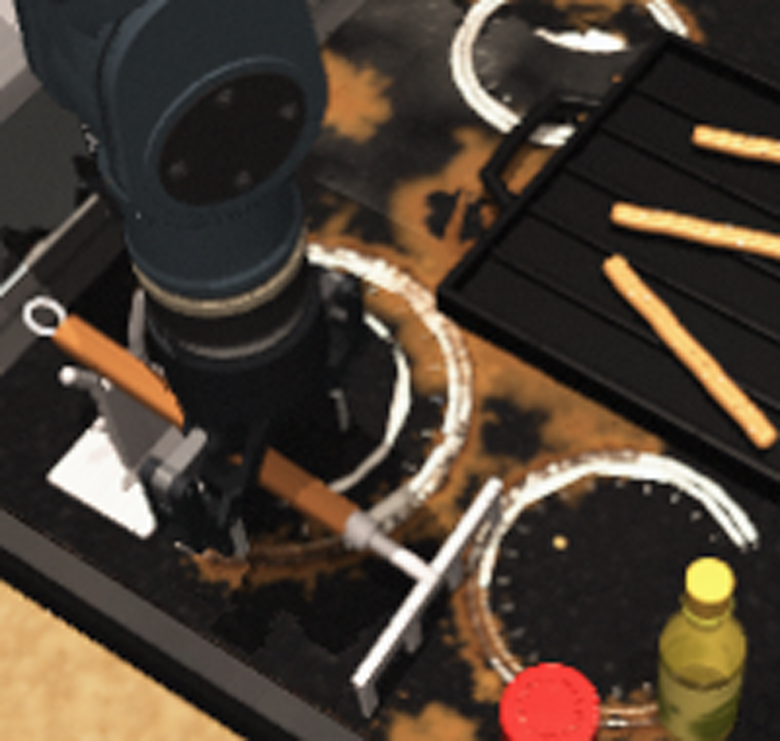

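```bash
python3 -m crank '[0,0,0,0,0.4, 0,0,0,0,0.25, 0,0,0,0,0.12, 0,0,0,0,0, 0,0,0,0,0, 0,0,0,0,0, 0,0,0,0,0, 0,0,0,0,0]' 110; python3 -m crank '[0,0,-0.015,0,0, 0,0,-0.04,0,0, 0,0,-0.07,0,0, 0,0,-0.1,0,0, 0,0.01,-0.115,0,0, 0,0.03,-0.115,0,0, 0,0.05,-0.115,0,0, 0,0.05,-0.115,0,0]';python3 - <<'E'
from plant import *
from h import *
from scipy.spatial.transform import Rotation as Q
o=get_obs();print(o['tool_pos'],o['eef_rot'],o['joints'].round(3),o['time'])
print(Q.from_euler("xyz",o['eef_rot']).as_matrix().round(4))
s=snapshot("scene")
crop(s,130,150,330,340,3.9,"s9.png")
E
```

```text
time: 18.4
tool_pos: [0.5135, -0.1247, 0.0664]
eef_rot: [3.136, -0.013, -3.129]
ft_force: [-0.8, 0.8, 2.9]
width: 0.0149
time: 19.07
tool_pos: [0.5138, -0.0724, 0.1808]
eef_rot: [3.133, -0.014, -3.127]
ft_force: [0.5, -0.5, -2.8]
width: 0.0148
[ 0.51377447 -0.07243399  0.18082876] [ 3.13308123 -0.01411114 -3.12686866] [-0.272  0.044 -0.039  1.504  0.004 -0.286] 19.0667
[[-0.9998 -0.0146 -0.0142]
 [-0.0147  0.9999  0.0083]
 [ 0.0141  0.0085 -0.9999]]
```

View pics/s9.png

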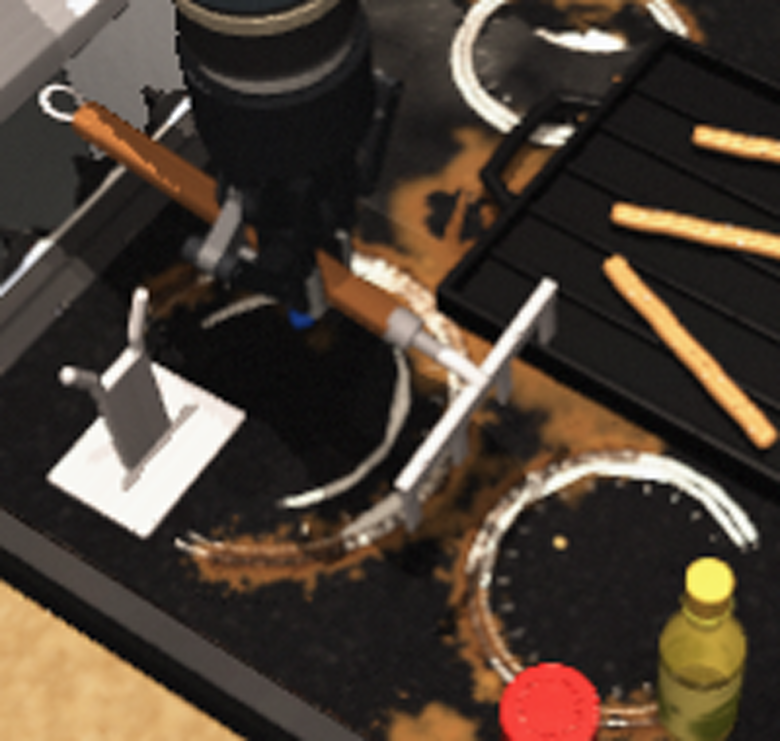

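```bash
python3 -m crank '[0,0.025,0,0,0, -0.005,0.06,0,0.5,0, -0.015,0.095,0,1,0, -0.035,0.125,0,1.5,0, -0.06,0.155,0,2,0, -0.085,0.185,0,2.5,0, -0.11,0.215,0,2.5,0, -0.127,0.247,0,2.5,0]'; python3 -m crank '[0,0,0,0,0, 0,0,0,0,0, 0,0,0.02,0,0, 0,0,0.04,0,0, 0,0,0.06,0,0, 0,0,0.08,0,0, 0,0,0.08,0,0, 0,0,0.08,0,0]'
python3 - <<'E'
from plant import *
from h import *
import pickle
from scipy.spatial.transform import Rotation as Q
s=snapshot("scene");t=snapshot("top")
o=get_obs();print(o['tool_pos'],o['eef_rot'],o['joints'].round(3),o['time'])
print(Q.from_euler("xyz",o['eef_rot']).as_matrix().round(4))
pickle.dump((s,t,o),open("s10.pkl","wb"))
crop(s,230,100,430,280,4,"s10.png");crop(t,180,100,340,280,3.3,"t10.png")
E
```

```text
time: 19.78
tool_pos: [0.6399, 0.1734, 0.179]
eef_rot: [3.138, -0.014, 3.109]
ft_force: [1.6, 0.2, -0.9]
width: 0.015
time: 20.45
tool_pos: [0.6352, 0.1718, 0.0991]
eef_rot: [3.138, -0.018, 3.108]
ft_force: [-0.2, 0.1, -0.7]
width: 0.0149
[0.63775431 0.172745   0.10256523] [ 3.13623447 -0.01158546  3.10883016] [0.16  0.427 0.257 1.411 0.007 0.192] 20.55
[[-0.9994  0.0328 -0.0114]
 [ 0.0328  0.9994  0.0057]
 [ 0.0116  0.0054 -0.9999]]
```

View pics/s10.png

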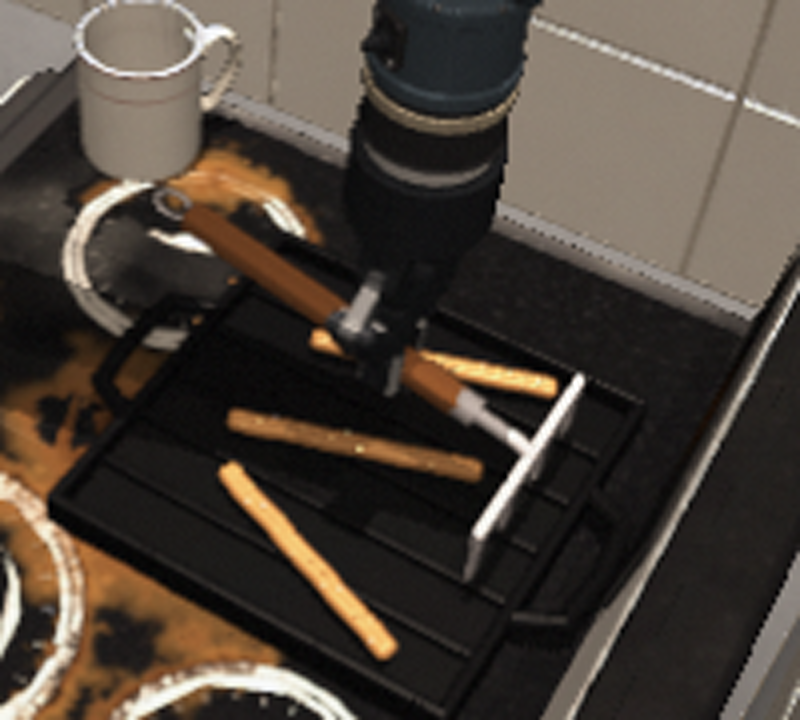

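View pics/t10.png

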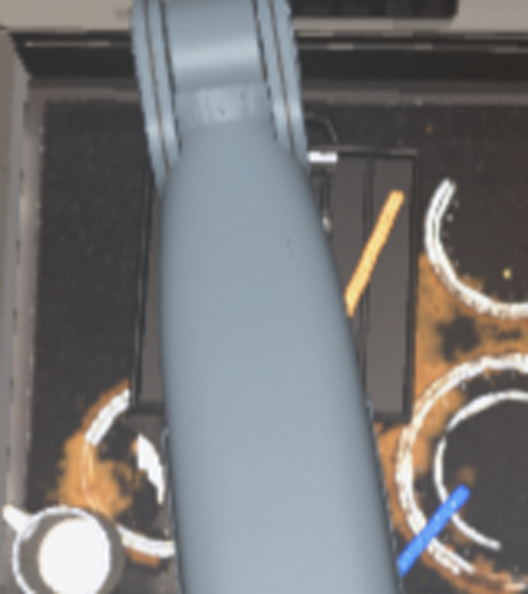

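```bash
cat > rk2.py <<'E'
from fit2 import W,least_squares
from h import *
import pickle
from ov import gridl
s,t,o=pickle.load(open("s10.pkl","rb"))
h=o['tool_pos'][2]-.0664
G=np.array([(0,.065,.043),(0,-.065,.043),(-.043,0,.0544)])+[0,0,h]
S=np.array([(580,377),(475,537),(462,403)])/4+[230,100]
r=least_squares(lambda v:(proj(s,W(v,G))-S).ravel(),[.72,.17,0]);print(r.x,r.fun.round(1))
yaw=-.0328;x=o['tool_pos'][0]+.089*np.cos(yaw);y=o['tool_pos'][1]+.089*np.sin(yaw);print("kin",x,y,yaw)
for v,n in((r.x,"fit"),((x,y,yaw),"kin")):
    d=np.array(v[:2])-[.6318,.1574];c,k=np.cos(-.0302),np.sin(-.0302)
    print(n,"in griddle(scene)",c*d[0]+k*d[1],-k*d[0]+c*d[1],v[2]+.0302)
def L(g,P):pass
gr=[.6318,.1574,-.0302]
def rel(P,v):
    w=W(v,P);c,k=np.cos(gr[2]),np.sin(gr[2]);d=w[:,:2]-gr[:2];return np.c_[d@np.array([[c,-k],[k,c]]),w[:,2]]
v=r.x
ex=[(rel(np.array([(0,yy,h),(0,yy,h+.029)]),v),(255,0,0)) for yy in(-.06,-.02,.02,.06)]+[(rel(G[:2],v),(255,0,0))]
gridl(s,gr,4,230,100,430,280,"o10.png",ex)
E
python3 rk2.py
```

```text
[ 0.72833405  0.16475312 -0.02743636] [ 0.3 -0.5 -0.2 -0.  -0.1  0.5]
kin 0.7267064388327291 0.1698263224344543 -0.0328
fit in griddle(scene) 0.0962680035368195 0.010264653516195144 0.002763644632965915
kin in griddle(scene) 0.09448794499192918 0.01528639500856016 -0.0026000000000000016
```

View pics/o10.png

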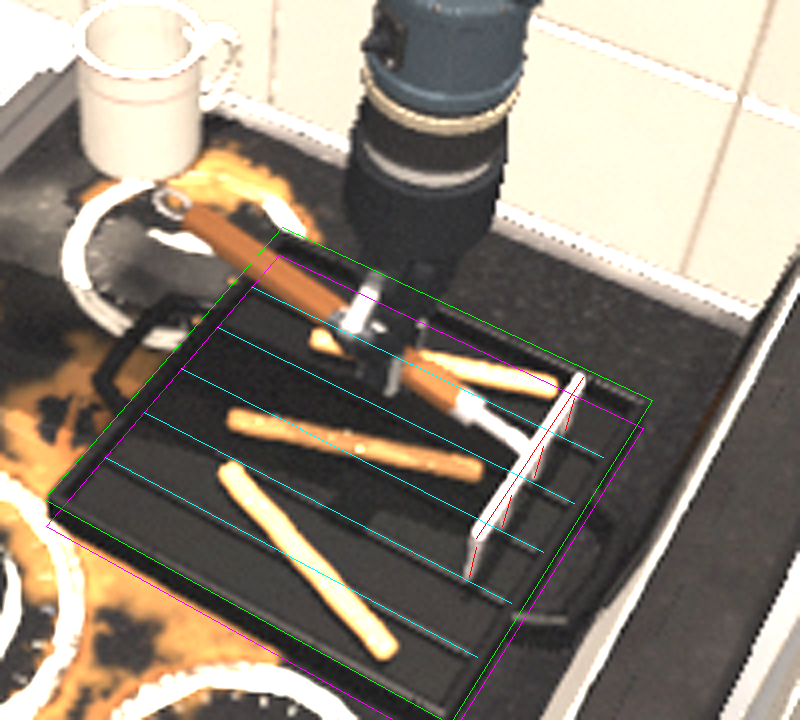

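Run:
```python
from plant import *
from h import *
import pickle
o=get_obs();s=snapshot("scene");o2=get_obs()
print(o['tool_pos'],o2['tool_pos'],o2['eef_rot'])
pickle.dump((s,s,o2),open("s11.pkl","wb"))
crop(s,330,170,400,240,10,"s11.png")
```

```text
[0.63775431 0.172745   0.10256523] [0.63828956 0.17306538 0.10327418] [ 3.13588069 -0.01014027  3.10909975]
```

View pics/s11.png

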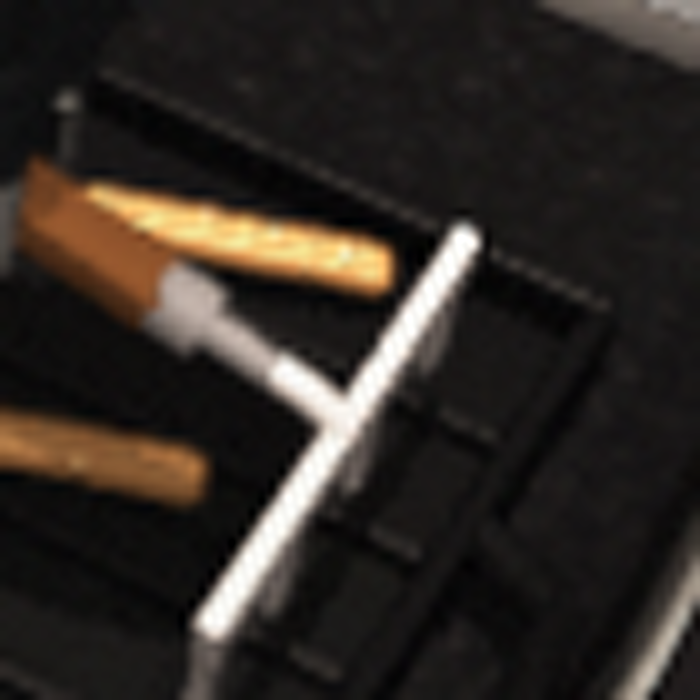

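Run:
```python
from h import *
import pickle
s,_,o=pickle.load(open("s11.pkl","rb"))
P=np.array([(463,236),(215,618)])/10-.45+[330,170]
for h in(.034,.037):
    w=back(s,P,h+.043);m=w.mean(0);print(w.round(4).tolist(),np.linalg.norm(w[0]-w[1]),m)
    d=m[:2]-[.6318,.1574];c,k=np.cos(-.0302),np.sin(-.0302);print(c*d[0]+k*d[1],-k*d[0]+c*d[1])
```

```text
[[0.73, 0.2339, 0.077], [0.7274, 0.1105, 0.077]] 0.1233942414251162 [0.72871615 0.17222865 0.077     ]
0.09642419564318445 0.01774831073567151
[[0.7305, 0.2313, 0.08], [0.7279, 0.1084, 0.08]] 0.12288703623470594 [0.72923273 0.16984232 0.08      ]
0.09701259987275185 0.015378663170569991
```

```bash
python3 -m crank '[0,0.002,0.003,0,0, 0,0.0045,0.006,0,0, 0,0.0045,0.009,0,0, 0,0.0045,0.012,0,0, 0,0.0045,0.0145,0,0, 0,0.0045,0.0165,0,0, 0,0.0045,0.0165,0,0, 0,0.0045,0.0165,0,0]'
python3 - <<'E'
from plant import *
from h import *
import pickle
s=snapshot("scene");o2=get_obs()
print(o2['tool_pos'],o2['eef_rot'],o2['ft_force'])
crop(s,260,140,400,260,5.5,"s12.png")
E
```

```text
time: 21.27
tool_pos: [0.6372, 0.1783, 0.0848]
eef_rot: [3.136, -0.013, 3.11]
ft_force: [-1.0, 0.7, -1.2]
width: 0.0146
[0.63726652 0.17826649 0.08469181] [ 3.13618588 -0.01302309  3.11004166] [-0.74245381  0.0292871  -0.77579475]
```

View pics/s12.png

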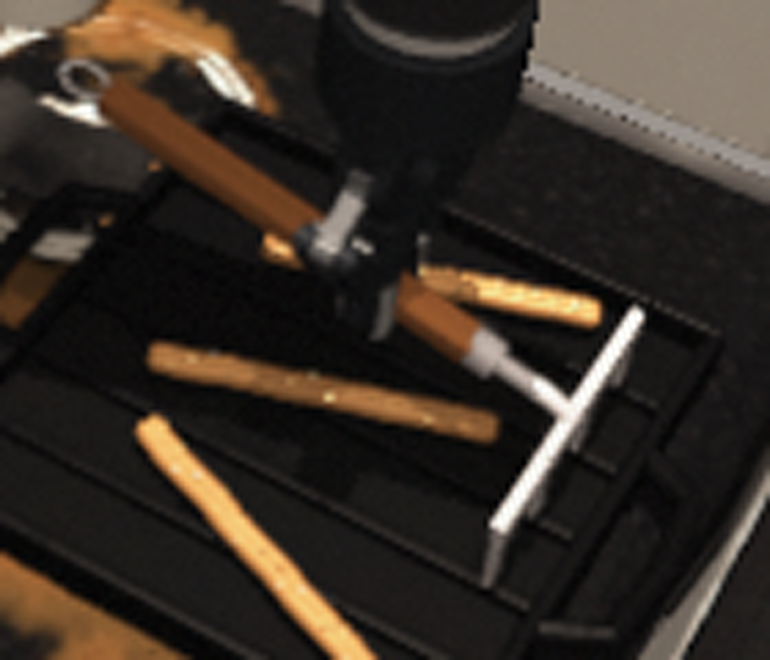

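```bash
python3 -m crank '[0,0,-0.002,0,0, 0.008,0,-0.002,0,0, 0.016,0,-0.0019,0,0, 0.025,0,-0.0018,0,0, 0.034,0,-0.0017,0,0, 0.043,0,-0.0016,0,0, 0.052,0,-0.0015,0,0, 0.06,0,-0.0014,0,0]'
python3 - <<'E'
from plant import *
from h import *
import pickle
s=snapshot("scene");o2=get_obs()
print(o2['tool_pos'],o2['eef_rot'],o2['ft_force'])
crop(s,260,140,400,260,5.5,"s13.png")
E
```

```text
time: 21.98
tool_pos: [0.5767, 0.18, 0.0868]
eef_rot: [3.136, -0.013, 3.11]
ft_force: [-0.3, -0.1, -1.6]
width: 0.0151
[0.57503512 0.18020437 0.08671165] [ 3.13650308 -0.01567153  3.11034838] [-2.39949529 -0.78736115 -1.70939471]
```

View pics/s13.png

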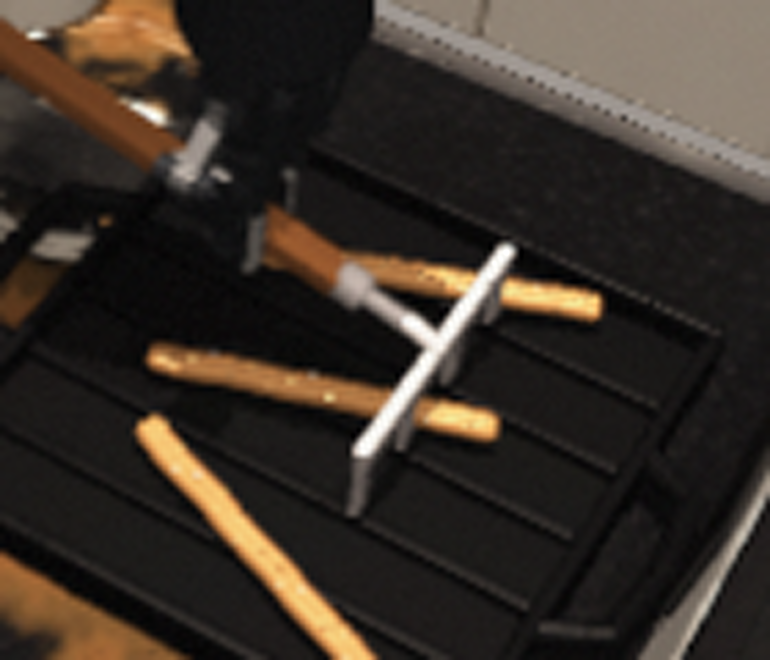

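```bash
python3 -m crank '[0.008,0,0.0001,0,0, 0.016,0,0.0002,0,0, 0.024,0,0.0003,0,0, 0.032,0,0.0003,0,0, 0.04,0,0.0004,0,0, 0.048,0,0.0005,0,0, 0.056,0,0.0006,0,0, 0.064,0,0.0006,0,0]'
python3 - <<'E'
from plant import *
from h import *
import pickle
s=snapshot("scene");o2=get_obs()
print(o2['tool_pos'],o2['eef_rot'],o2['ft_force'])
crop(s,260,140,400,260,5.5,"s14.png")
E
```

```text
time: 22.7
tool_pos: [0.5123, 0.1822, 0.087]
eef_rot: [3.136, -0.013, 3.11]
ft_force: [-0.0, 0.3, -1.8]
width: 0.0151
[0.51057703 0.18232141 0.08692572] [ 3.13638328 -0.01589212  3.11061181] [-1.74215492 -0.18084054 -1.28399088]
```

View pics/s14.png

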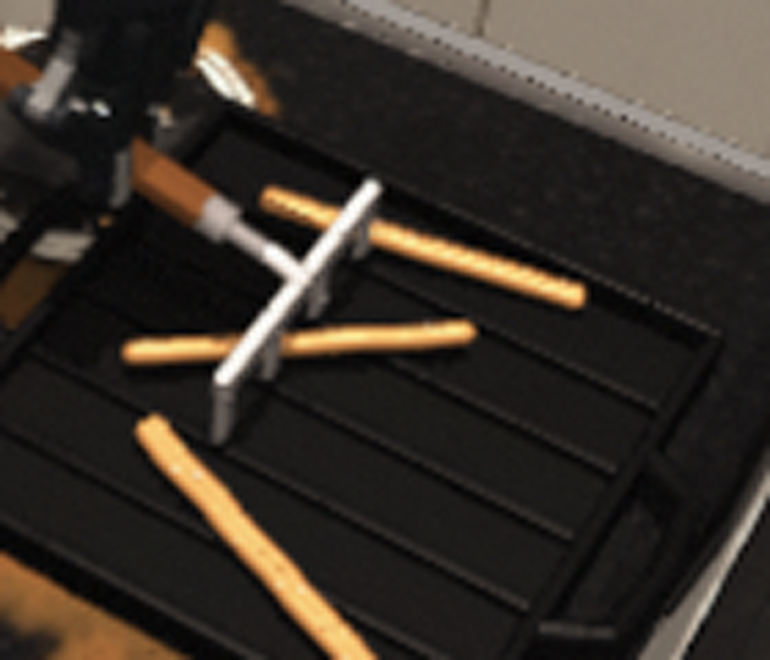

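```bash
python3 -m crank '[0.008,0,0.0001,0,0, 0.016,0,0.0002,0,0, 0.024,0,0.0003,0,0, 0.032,0,0.0003,0,0, 0.04,0,0.0004,0,0, 0.048,0,0.0005,0,0, 0.056,0,0.0006,0,0, 0.064,0,0.0006,0,0]'
python3 - <<'E'
from plant import *
from h import *
import pickle
s=snapshot("scene");o2=get_obs()
print(o2['tool_pos'],o2['eef_rot'],o2['ft_force'])
crop(s,230,140,400,280,4.5,"s15.png")
E
```

```text
time: 23.42
tool_pos: [0.4484, 0.1842, 0.0873]
eef_rot: [3.136, -0.013, 3.11]
ft_force: [-0.0, -0.2, -2.3]
width: 0.0146
[0.4466793  0.18426009 0.08712815] [ 3.13638814 -0.01579943  3.11049032] [-2.06222348  0.15815267 -1.31390211]
```

View pics/s15.png

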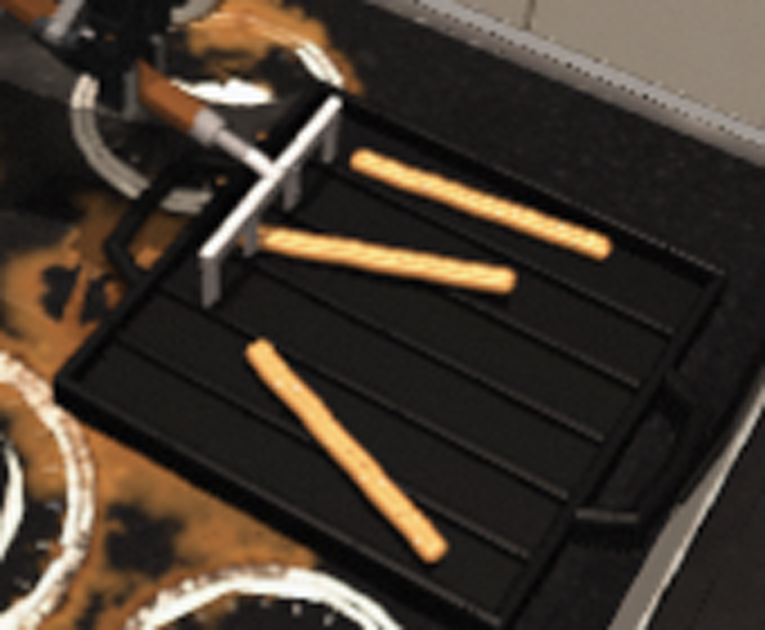

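```bash
cat > st.py <<'E'
from h import *
def sticks(p,g,z=.021,name=""):
    c,k=np.cos(g[2]),np.sin(g[2]);a=.126
    C=np.array([(a,a),(a,-a),(-a,-a),(-a,a)])@np.array([[c,k],[-k,c]])+g[:2]
    q=proj(p,np.c_[C,np.full(4,.022)])
    hsv=cv2.cvtColor(p["color"],cv2.COLOR_RGB2HSV);m=np.zeros(hsv.shape[:2],np.uint8);cv2.fillConvexPoly(m,q.astype(int),1)
    m&=((hsv[...,1]>70)&(hsv[...,2]>90)).astype(np.uint8)
    n,l,st,_=cv2.connectedComponentsWithStats(m)
    for i in range(1,n):
        if st[i,4]<80: continue
        ys,xs=np.nonzero(l==i);P=(back(p,np.c_[xs,ys],z)[:,:2]-g[:2])@np.array([[c,-k],[k,c]])
        m0=P.mean(0);u=np.linalg.svd(P-m0,full_matrices=0)[2][0];u*=np.sign(u[0]);L=(P-m0)@u
        print(name,"c",m0.round(4),"ang",round(float(np.arctan2(u[1],u[0])),3),"len",round(float(np.ptp(L)),3),"ends",(m0+u*L.max()).round(3),(m0+u*L.min()).round(3))
GS=[.6318,.1574,-.0302];GT=[.6239,.1567,-.0302]
E
python3 - <<'E'
from plant import *
from st import *
s=snapshot("scene");t=snapshot("top")
sticks(s,GS,name="s");sticks(t,GT,name="t")
crop(t,180,100,340,280,3.3,"t15.png")
E
```

```text
s c [-0.0064  0.0991] ang 0.125 len 0.149 ends [0.066 0.108] [-0.082  0.09 ]
s c [-0.031   0.0365] ang 0.352 len 0.14 ends [0.034 0.06 ] [-0.098  0.012]
s c [ 0.0138 -0.0784] ang -0.377 len 0.152 ends [ 0.082 -0.105] [-0.06  -0.049]
t c [ 0.0159 -0.0799] ang -0.375 len 0.153 ends [ 0.087 -0.108] [-0.055 -0.052]
t c [0.0075 0.1018] ang 0.126 len 0.123 ends [0.07 0.11] [-0.053  0.094]
t c [0.006 0.044] ang 0.296 len 0.074 ends [0.042 0.055] [-0.029  0.033]
```

View pics/t15.png

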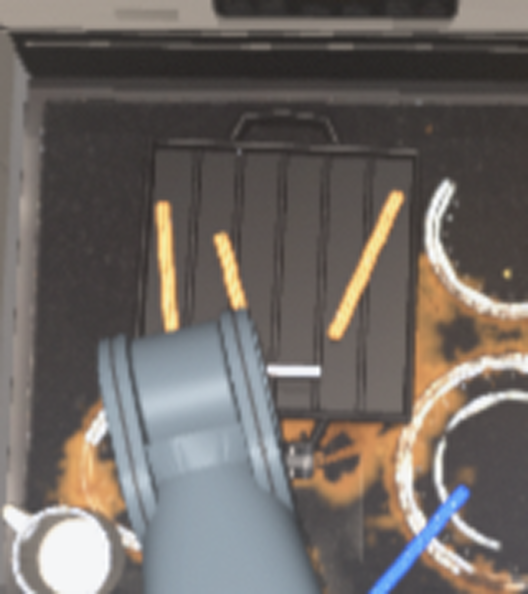

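```bash
python3 -m crank '[0,0,-0.015,0,0, 0,0,-0.035,0,0, -0.02,-0.01,-0.038,0,0, -0.05,-0.025,-0.038,0,0, -0.08,-0.04,-0.038,0,0, -0.11,-0.055,-0.038,0,0, -0.14,-0.068,-0.038,0,0, -0.153,-0.072,-0.038,0,0]'; python3 -m crank '[0,0,0,0,0, 0,0,0,0,0, 0,0,0,0,0, 0,0,0.005,0,0, 0,0,0.01,0,0, 0,0,0.015,0,0, 0,0,0.015,0,0, 0,0,0.015,0,0]'
python3 - <<'E'
from plant import *
from st import *
s=snapshot("scene");o=get_obs();print(o['tool_pos'],o['eef_rot'])
tp=o['tool_pos'];yw=o['eef_rot'][2]-np.pi
d=np.array([tp[0]+.089*np.cos(yw),tp[1]+.089*np.sin(yw)])-GS[:2];c,k=np.cos(GS[2]),np.sin(GS[2]);print("rake in g",c*d[0]+k*d[1],-k*d[0]+c*d[1],yw-GS[2],"tip",tp[2]-.0664)
crop(s,230,140,400,280,4.5,"s16.png")
E
```

```text
time: 24.23
tool_pos: [0.6044, 0.1044, 0.1224]
eef_rot: [3.138, -0.01, 3.107]
ft_force: [-0.3, 0.3, -1.3]
width: 0.0148
time: 24.9
tool_pos: [0.5991, 0.1075, 0.107]
eef_rot: [3.136, -0.015, 3.111]
ft_force: [-0.1, 0.4, -1.3]
width: 0.0148
[0.59961139 0.10744592 0.10747395] [ 3.1363423  -0.01415873  3.11032253]
rake in g 0.05833439686763412 -0.05099848974666601 -0.0010701256055372123 tip 0.0410739484120517
```

View pics/s16.png

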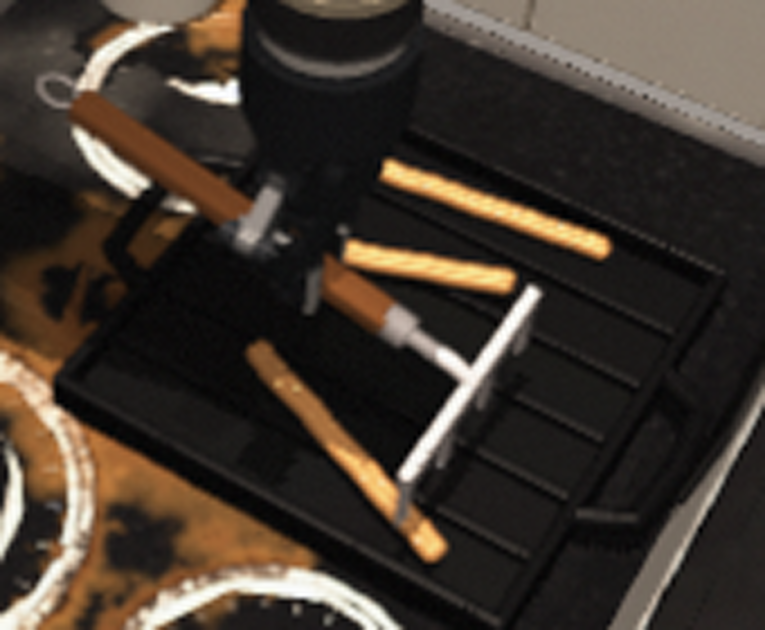

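Run:
```python
from st import *
import pickle
s,_,o=pickle.load(open("s11.pkl","rb"))
c,k=np.cos(GS[2]),np.sin(GS[2])
def w(x,y,z): return [GS[0]+c*x-k*y,GS[1]+k*x+c*y,z]
for P in ([.058,-.111,.041],[.058,-.111,.0205],[.058,-.0945,.024]):
    print(P,((proj(s,[w(*P)])-[230,140]+.5)*4.5).round(0))
```

```text
[0.058, -0.111, 0.041] [[395. 519.]]
[0.058, -0.111, 0.0205] [[391. 541.]]
[0.058, -0.0945, 0.024] [[409. 513.]]
```

```bash
python3 -m crank '[0,-0.001,0,0,0, 0,-0.0015,0.002,0,0, 0,-0.0015,0.004,0,0, 0,-0.0015,0.006,0,0, 0,-0.0015,0.008,0,0, 0,-0.0015,0.01,0,0, 0,-0.0015,0.01,0,0, 0,-0.0015,0.01,0,0]'
python3 - <<'E'
from plant import *
from st import *
s=snapshot("scene");o=get_obs();print(o['tool_pos'],o['eef_rot'],o['ft_force'])
crop(s,290,200,370,280,9,"s17.png")
E
```

```text
time: 25.62
tool_pos: [0.5998, 0.1058, 0.0975]
eef_rot: [3.136, -0.014, 3.11]
ft_force: [0.0, 0.1, -2.1]
width: 0.0147
[0.59990887 0.10582098 0.09771324] [ 3.13627165 -0.01362188  3.10998501] [ 0.92713773  0.57588112 -2.56609664]
```

View pics/s17.png

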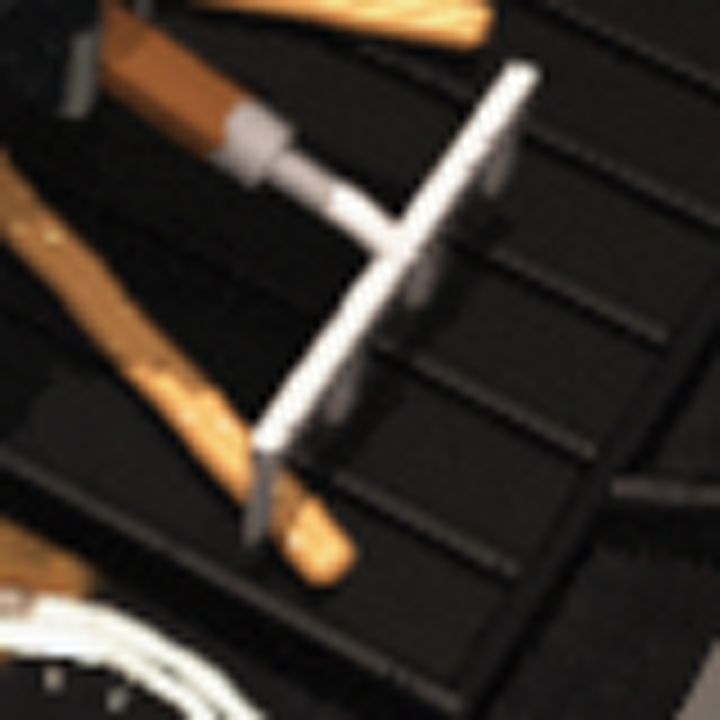

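```bash
python3 -m crank '[0,0,0.002,0,0, 0,0,0.004,0,0, 0,0,0.006,0,0, 0,0,0.008,0,0, 0,0,0.01,0,0, 0,0,0.0105,0,0, 0,0,0.0105,0,0, 0,0,0.0105,0,0]'
python3 - <<'E'
from plant import *
from st import *
s=snapshot("scene");o=get_obs();print(o['tool_pos'],o['eef_rot'],o['ft_force'])
crop(s,290,200,370,280,9,"s18.png")
E
```

```text
time: 26.33
tool_pos: [0.5998, 0.1058, 0.0873]
eef_rot: [3.136, -0.014, 3.11]
ft_force: [0.7, -0.8, -2.0]
width: 0.0154
[0.59990315 0.10584671 0.08741189] [ 3.13627171 -0.0132719   3.10994685] [ 1.08966978  0.15102322 -2.29431959]
```

View pics/s18.png

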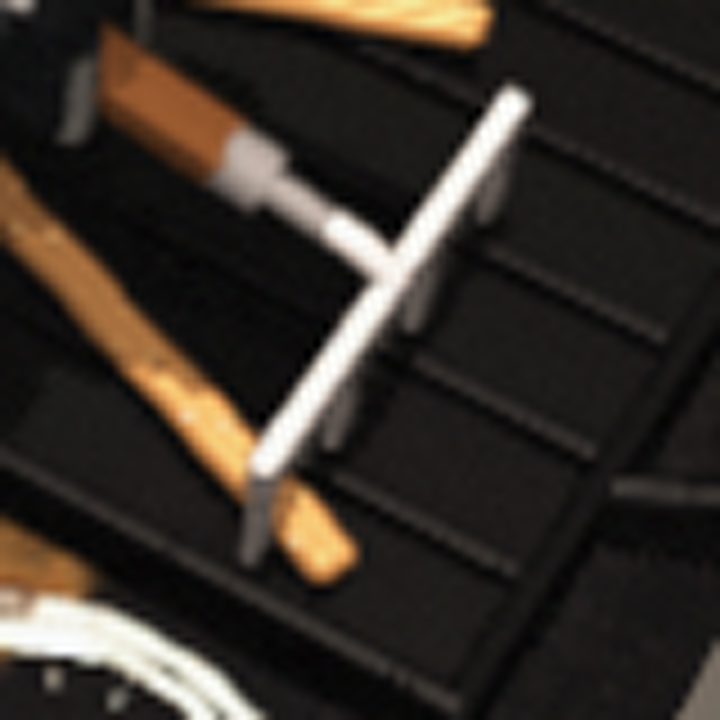

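```bash
python3 -m crank '[0,0.005,0,0,0, 0,0.011,0,0,0, 0,0.017,0,0,0, 0,0.023,0,0,0, 0,0.029,0,0,0, 0,0.035,0,0,0, 0,0.04,0,0,0, 0,0.04,0,0,0]'
python3 - <<'E'
from plant import *
from st import *
s=snapshot("scene");o=get_obs();print(o['tool_pos'],o['eef_rot'],o['ft_force'])
sticks(s,GS);crop(s,230,140,400,280,4.5,"s19.png")
E
```

```text
time: 27.05
tool_pos: [0.601, 0.1472, 0.0875]
eef_rot: [3.136, -0.013, 3.111]
ft_force: [0.3, 0.8, -1.7]
width: 0.0151
[0.6010649  0.14657112 0.08753015] [ 3.13635526 -0.01337481  3.11108298] [-0.33081638 -0.86130472 -1.76456033]
 c [0.0077 0.1009] ang 0.126 len 0.119 ends [0.066 0.108] [-0.053  0.093]
 c [-0.005   0.0448] ang 0.352 len 0.08 ends [0.034 0.059] [-0.041  0.031]
 c [-0.0007 -0.0597] ang -0.018 len 0.118 ends [ 0.058 -0.061] [-0.061 -0.059]
```

View pics/s19.png

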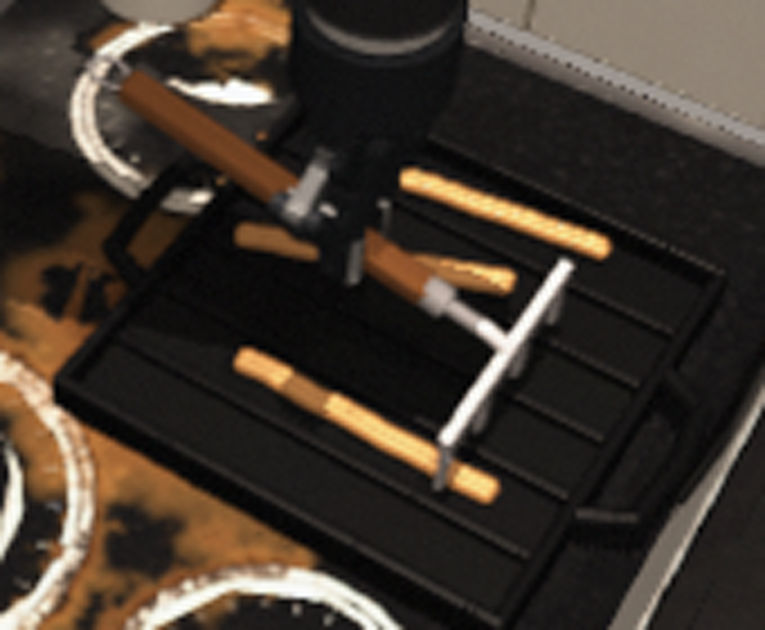

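```bash
python3 -m crank '[0,-0.002,-0.01,0,0, 0,-0.002,-0.03,0,0, 0.01,0.005,-0.03,0,0, 0.025,0.015,-0.03,0,0, 0.038,0.0265,-0.0295,0,0, 0.038,0.0265,-0.0295,0,0, 0.038,0.0265,-0.0295,0,0, 0.038,0.0265,-0.0295,0,0]'
python3 - <<'E'
from plant import *
from st import *
s=snapshot("scene");o=get_obs();print(o['tool_pos'],o['eef_rot'])
tp=o['tool_pos'];yw=o['eef_rot'][2]-np.pi
d=np.array([tp[0]+.089*np.cos(yw),tp[1]+.089*np.sin(yw)])-GS[:2];c,k=np.cos(GS[2]),np.sin(GS[2]);print("rake in g",c*d[0]+k*d[1],-k*d[0]+c*d[1],yw-GS[2],"tip",tp[2]-.0664)
sticks(s,GS)
crop(s,230,140,400,280,4.5,"s20.png")
E
```

```text
time: 27.77
tool_pos: [0.5644, 0.1733, 0.1179]
eef_rot: [3.136, -0.013, 3.11]
ft_force: [0.1, -0.3, -2.1]
width: 0.015
[0.56463103 0.17304318 0.11776963] [ 3.13647372 -0.01269837  3.10956555]
rake in g 0.021389158537116842 0.013445236529599381 -0.0018271060896168957 tip 0.051369634743957324
 c [-0.0515  0.0942] ang 0.078 len 0.099 ends [-0.002  0.098] [-0.101  0.09 ]
 c [0.0376 0.1045] ang 0.144 len 0.058 ends [0.066 0.109] [0.008 0.1  ]
 c [-0.0517  0.0282] ang 0.356 len 0.109 ends [-0.002  0.047] [-0.104  0.009]
 c [ 0.0148 -0.0593] ang -0.017 len 0.15 ends [ 0.087 -0.061] [-0.062 -0.058]
```

View pics/s20.png

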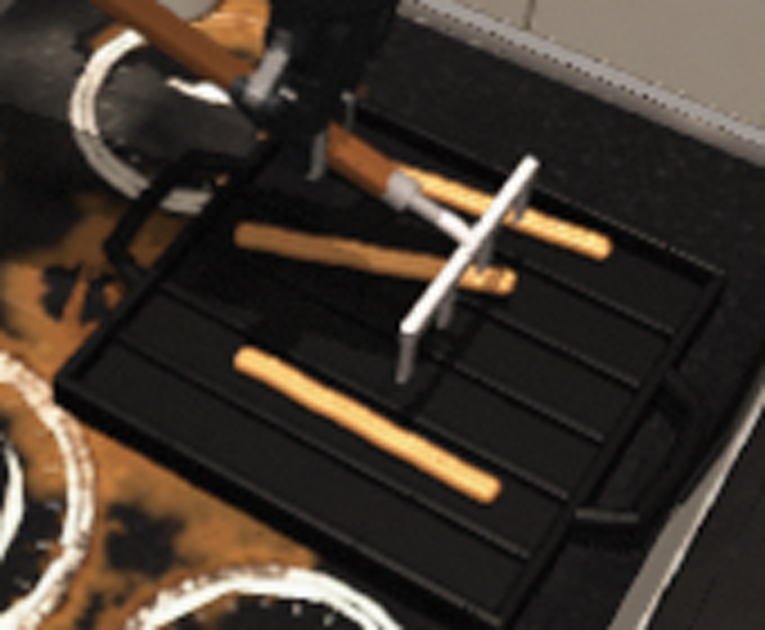

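```bash
python3 -m crank '[0,0.0025,0.004,0,0, 0,0.0025,0.009,0,0, 0,0.0025,0.014,0,0, 0,0.0025,0.019,0,0, 0,0.0025,0.024,0,0, 0,0.0025,0.0275,0,0, 0,0.0025,0.0275,0,0, 0,0.0025,0.0275,0,0]'
python3 - <<'E'
from plant import *
from st import *
s=snapshot("scene");o=get_obs();print(o['tool_pos'],o['eef_rot'],o['ft_force'])
crop(s,290,140,390,240,7,"s21.png")
E
```

```text
time: 28.48
tool_pos: [0.5637, 0.1759, 0.0897]
eef_rot: [3.136, -0.014, 3.11]
ft_force: [0.1, -0.0, -0.6]
width: 0.015
[0.56406465 0.17599541 0.09012859] [ 3.13631972 -0.01352162  3.10993077] [ 0.19090706 -0.41847752 -1.48818678]
```

View pics/s21.png

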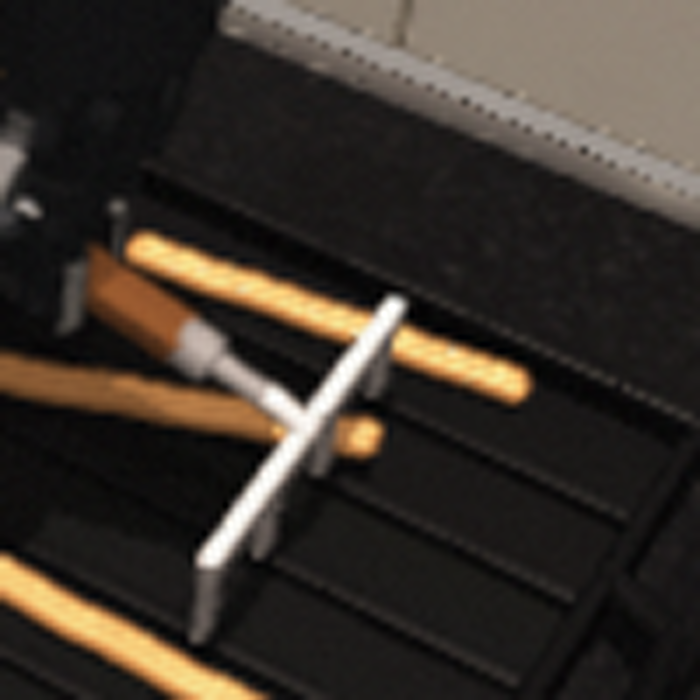

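```bash
python3 -m crank '[0,-0.005,0,0,0, 0,-0.011,0,0,0, 0,-0.017,0,0,0, 0,-0.023,0,0,0, 0,-0.029,0,0,0, 0,-0.035,0,0,0, 0,-0.04,0,0,0, 0,-0.04,0,0,0]'
python3 - <<'E'
from plant import *
from st import *
s=snapshot("scene");o=get_obs();print(o['tool_pos'],o['eef_rot'],o['ft_force'])
sticks(s,GS);crop(s,230,140,400,280,4.5,"s22.png")
E
```

```text
time: 29.2
tool_pos: [0.563, 0.1349, 0.0902]
eef_rot: [3.136, -0.013, 3.109]
ft_force: [0.2, 0.9, -1.9]
width: 0.0147
[0.56295121 0.13542056 0.09017421] [ 3.13603035 -0.01311081  3.10890369] [-0.03246916 -0.49428742 -0.71182229]
 c [-0.0067  0.099 ] ang 0.127 len 0.149 ends [0.066 0.108] [-0.082  0.089]
 c [-0.0654  0.0225] ang -0.227 len 0.05 ends [-0.042  0.017] [-0.09   0.028]
 c [-0.0248 -0.0592] ang -0.023 len 0.072 ends [ 0.011 -0.06 ] [-0.061 -0.058]
 c [ 0.0528 -0.0599] ang -0.017 len 0.071 ends [ 0.087 -0.061] [ 0.017 -0.059]
```

View pics/s22.png

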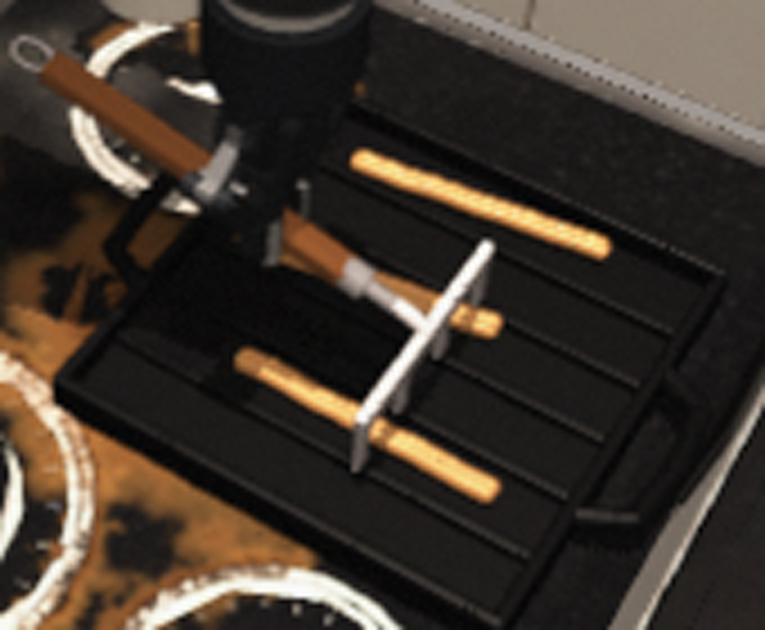

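```bash
python3 -m crank '[0,0.002,-0.01,0,0, 0,0.002,-0.03,0,0, 0,0.002,-0.06,0,0, 0,0,-0.085,0,0, 0,-0.03,-0.09,0,0, 0,-0.06,-0.09,0,0, 0,-0.09,-0.09,0,0, 0,-0.11,-0.09,0,0]'
python3 - <<'E'
from plant import *
from st import *
s=snapshot("scene");t=snapshot("top");o=get_obs();print(o['tool_pos'],o['eef_rot'],o['ft_force'])
sticks(s,GS);sticks(t,GT,name="t");crop(s,230,140,400,280,4.5,"s23.png");crop(t,200,120,330,250,5,"t23.png")
E
```

```text
time: 29.92
tool_pos: [0.5608, 0.0238, 0.1808]
eef_rot: [3.138, -0.012, 3.11]
ft_force: [0.4, 0.9, -2.1]
width: 0.0151
[0.56079896 0.02293361 0.18037364] [ 3.13768667 -0.0123047   3.10620174] [ 1.11729978  0.87482746 -1.31716243]
 c [-0.0066  0.0991] ang 0.126 len 0.149 ends [0.066 0.108] [-0.082  0.089]
 c [-0.0652  0.0173] ang 0.109 len 0.083 ends [-0.024  0.022] [-0.107  0.013]
 c [-0.1056 -0.0315] ang -0.217 len 0.05 ends [-0.081 -0.037] [-0.13  -0.026]
 c [0.0134 0.0265] ang 0.101 len 0.058 ends [0.042 0.029] [-0.016  0.023]
 c [-0.0426 -0.0583] ang -0.016 len 0.038 ends [-0.025 -0.059] [-0.062 -0.058]
 c [ 0.0383 -0.0598] ang -0.013 len 0.1 ends [ 0.087 -0.06 ] [-0.013 -0.059]
t c [ 0.0156 -0.0579] ang -0.018 len 0.149 ends [ 0.09  -0.059] [-0.059 -0.057]
t c [-0.0074  0.1   ] ang 0.127 len 0.152 ends [0.07 0.11] [-0.081  0.091]
t c [-0.0292  0.0219] ang 0.117 len 0.153 ends [0.045 0.031] [-0.107  0.013]
```

View pics/s23.png

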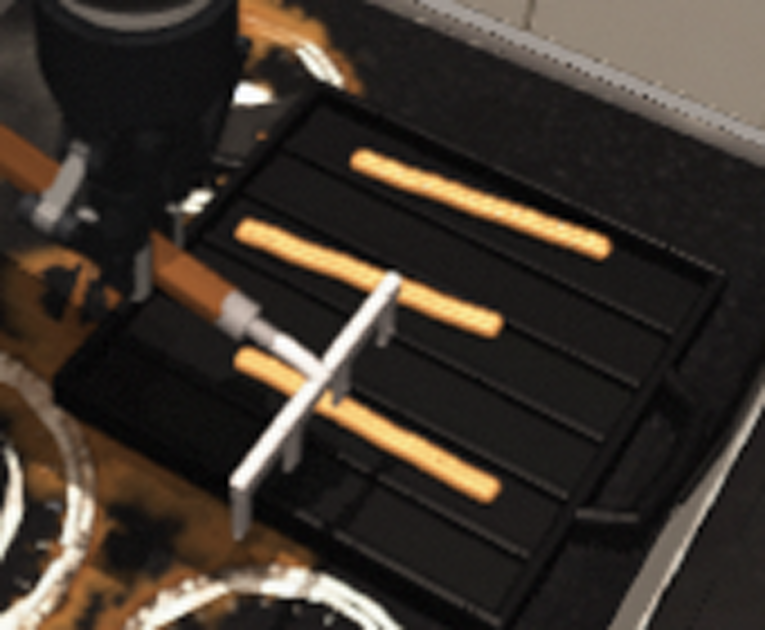

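View pics/t23.png

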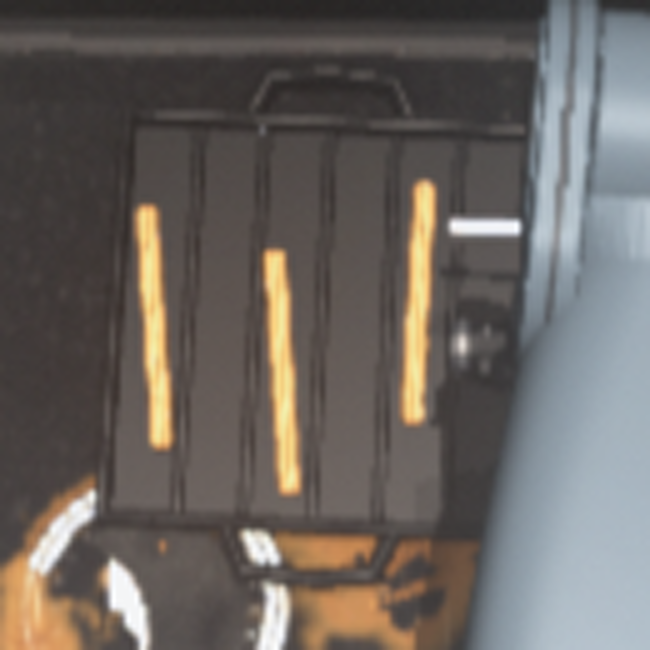

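```bash
python3 -m crank '[0,0.03,0,0,0, 0,0.06,0,0,0, -0.004,0.09,0,0,0, -0.008,0.115,0.015,0,0, -0.008,0.122,0.04,0,0, -0.008,0.122,0.065,0,0, -0.008,0.122,0.07,0,0, -0.008,0.122,0.07,0,0]'
python3 - <<'E'
from plant import *
from st import *
s=snapshot("scene");o=get_obs();print(o['tool_pos'],o['eef_rot'])
tp=o['tool_pos'];yw=o['eef_rot'][2]-np.pi
d=np.array([tp[0]+.089*np.cos(yw),tp[1]+.089*np.sin(yw)])-GS[:2];c,k=np.cos(GS[2]),np.sin(GS[2]);print("rake in g",c*d[0]+k*d[1],-k*d[0]+c*d[1],yw-GS[2],"tip",tp[2]-.0664)
crop(s,230,140,400,280,4.5,"s24.png")
E
```

```text
time: 30.68
tool_pos: [0.569, 0.1485, 0.1073]
eef_rot: [3.137, -0.02, 3.111]
ft_force: [-0.1, -0.9, -1.7]
width: 0.0149
[0.57055465 0.14818262 0.1094887 ] [ 3.13645269 -0.01565987  3.11072394]
rake in g 0.028060876505989204 -0.011122020531698487 -0.0006687183302729362 tip 0.04308869664572568
```

View pics/s24.png

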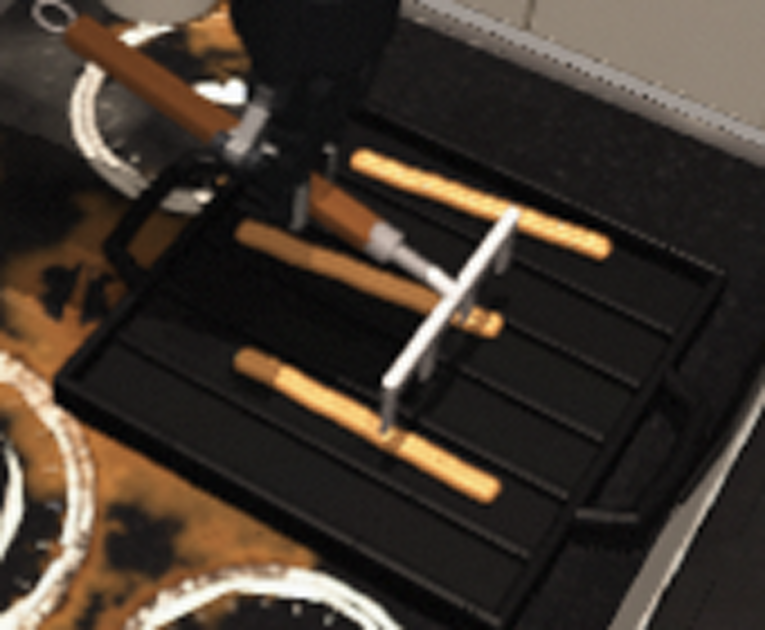

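```bash
python3 -m crank '[0,-0.003,0,0,0, 0,-0.005,0.004,0,0, 0,-0.005,0.008,0,0, 0,-0.005,0.012,0,0, 0,-0.005,0.016,0,0, 0,-0.005,0.02,0,0, 0,-0.005,0.0225,0,0, 0,-0.005,0.0225,0,0]'
python3 - <<'E'
from plant import *
from st import *
s=snapshot("scene");o=get_obs();print(o['tool_pos'],o['eef_rot'],o['ft_force'])
crop(s,280,160,380,260,7,"s25.png")
E
```

```text
time: 31.4
tool_pos: [0.5702, 0.1427, 0.0862]
eef_rot: [3.137, -0.015, 3.11]
ft_force: [-0.2, -0.2, -1.9]
width: 0.0146
[0.57047995 0.14275378 0.08671535] [ 3.13645177 -0.01474592  3.10995165] [ 0.53420123  0.39201187 -1.40028953]
```

View pics/s25.png

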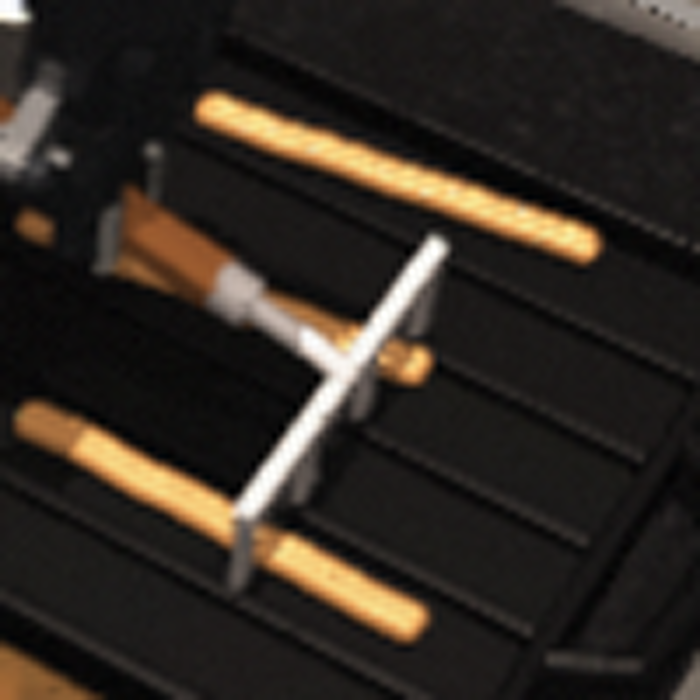

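```bash
python3 -m crank '[0,-0.002,0,0,0, 0,-0.004,0,0,0, 0,-0.006,0,0,0, 0,-0.008,0,0,0, 0,-0.0095,0,0,0, 0,-0.0095,0,0,0, 0,-0.007,-0.003,0,0, 0,-0.006,-0.015,0,0]'; python3 -m crank '[0,0,-0.02,0,0, 0,0,-0.05,0,0, 0,-0.02,-0.08,0,0, 0,-0.05,-0.08,0,0, 0,-0.08,-0.08,0,0, 0.01,-0.11,-0.08,0,0, 0.02,-0.145,-0.08,0,0, 0.03,-0.18,-0.08,0,0]'
python3 - <<'E'
from plant import *
from st import *
s=snapshot("scene");t=snapshot("top");o=get_obs();print(o['tool_pos'],o['eef_rot'],o['ft_force'])
sticks(s,GS);sticks(t,GT,name="t");crop(s,230,140,400,280,4.5,"s26.png");crop(t,200,120,330,250,5,"t26.png")
E
```

```text
time: 32.12
tool_pos: [0.5692, 0.1367, 0.1004]
eef_rot: [3.137, -0.018, 3.11]
ft_force: [0.4, 0.6, -2.1]
width: 0.0149
time: 32.78
tool_pos: [0.5363, -0.0436, 0.1833]
eef_rot: [3.137, -0.011, 3.111]
ft_force: [0.6, 0.3, -1.6]
width: 0.0149
[ 0.53546823 -0.04723488  0.18330823] [ 3.13935556 -0.0125932   3.10373209] [ 0.29207727  0.7270636  -1.99473685]
 c [-0.0067  0.099 ] ang 0.127 len 0.149 ends [0.066 0.108] [-0.082  0.089]
 c [-0.0306  0.0197] ang 0.051 len 0.15 ends [0.042 0.023] [-0.107  0.016]
 c [ 0.024  -0.0594] ang -0.02 len 0.13 ends [ 0.087 -0.061] [-0.043 -0.058]
t c [ 0.0153 -0.0579] ang -0.018 len 0.151 ends [ 0.09  -0.059] [-0.062 -0.057]
t c [-0.0073  0.1   ] ang 0.127 len 0.152 ends [0.07 0.11] [-0.081  0.091]
t c [-0.0322  0.0201] ang 0.052 len 0.152 ends [0.045 0.024] [-0.107  0.016]
```

View pics/s26.png

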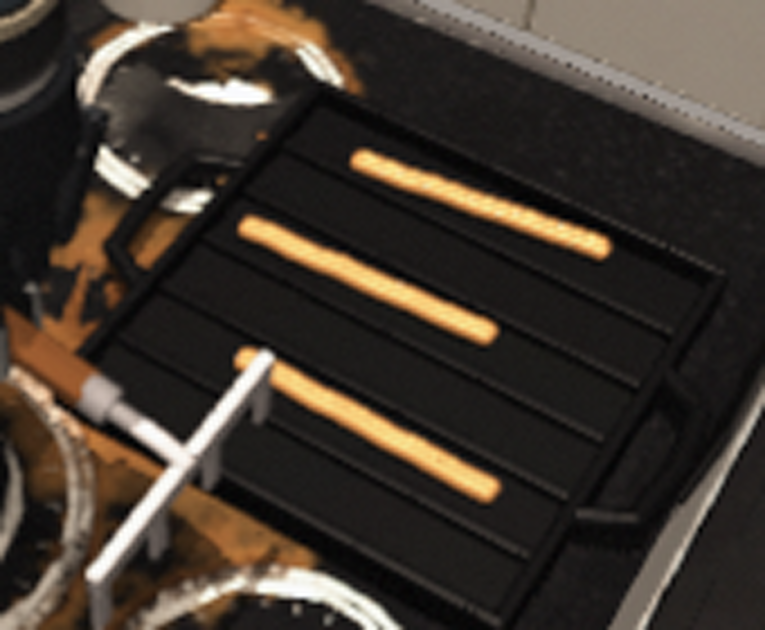

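View pics/t26.png

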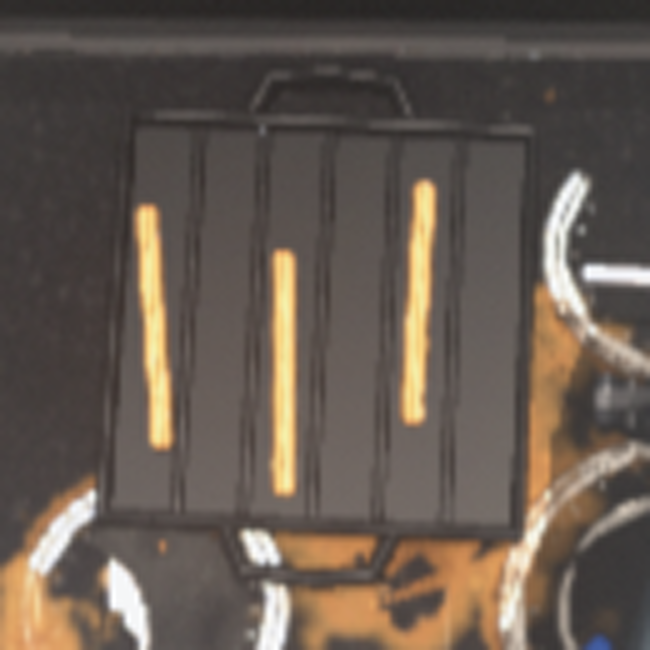

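```bash
python3 -m crank '[0.005,0.03,0,0,0, 0.015,0.06,0,0,0, 0.025,0.09,0,0,0, 0.035,0.12,0,0,0, 0.045,0.15,0,0,0, 0.055,0.18,0,0,0, 0.065,0.21,0.01,0,0, 0.069,0.223,0.03,0,0]'; python3 -m crank '[0,0,0.02,0,0, 0,0,0.04,0,0, 0,0,0.045,0,0, 0,0,0.045,0,0, 0,0,0.045,0,0, 0,0,0.045,0,0, 0,0,0.045,0,0, 0,0,0.045,0,0]'
python3 - <<'E'
from plant import *
from st import *
s=snapshot("scene");o=get_obs();print(o['tool_pos'],o['eef_rot'])
tp=o['tool_pos'];yw=o['eef_rot'][2]-np.pi
d=np.array([tp[0]+.089*np.cos(yw),tp[1]+.089*np.sin(yw)])-GS[:2];c,k=np.cos(GS[2]),np.sin(GS[2]);print("rake in g",c*d[0]+k*d[1],-k*d[0]+c*d[1],yw-GS[2],"tip",tp[2]-.0664)
crop(s,240,140,340,240,7,"s27.png")
E
```

```text
time: 33.55
tool_pos: [0.4751, 0.1872, 0.1582]
eef_rot: [3.132, -0.006, 3.114]
ft_force: [0.3, -0.2, -0.8]
width: 0.0148
time: 34.22
tool_pos: [0.4747, 0.1828, 0.1105]
eef_rot: [3.135, -0.011, 3.109]
ft_force: [-0.4, -0.2, -1.6]
width: 0.0147
[0.47440576 0.18276614 0.11022075] [ 3.13565478 -0.01127423  3.10944748]
rake in g -0.06908858330886386 0.020428865245004237 -0.0019451737654117042 tip 0.043820748025484094
```

View pics/s27.png

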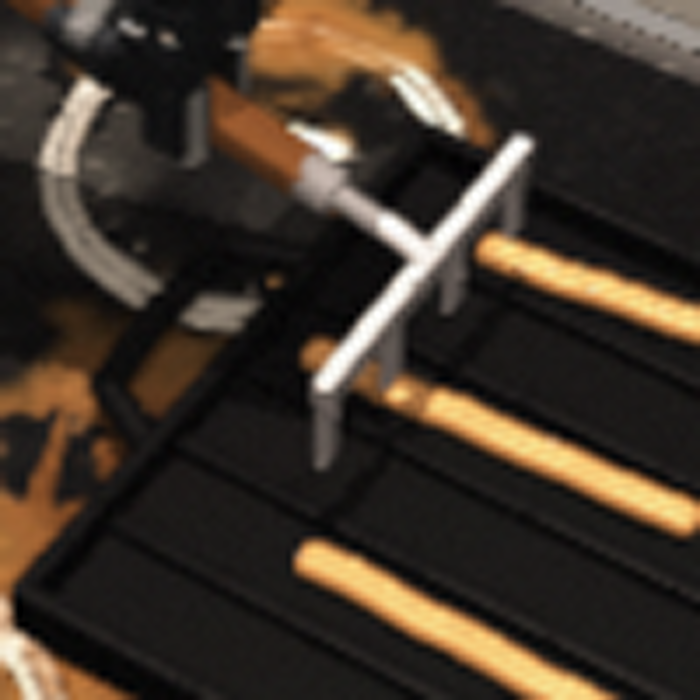

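```bash
python3 -m crank '[0,-0.003,0,0,0, 0,-0.006,0.003,0,0, 0,-0.006,0.008,0,0, 0,-0.006,0.013,0,0, 0,-0.006,0.018,0,0, 0,-0.006,0.022,0,0, 0,-0.006,0.0235,0,0, 0,-0.006,0.0235,0,0]'
python3 - <<'E'
from plant import *
from st import *
s=snapshot("scene");o=get_obs();print(o['tool_pos'],o['eef_rot'],o['ft_force'])
crop(s,240,140,340,240,7,"s28.png")
E
```

```text
time: 34.93
tool_pos: [0.4724, 0.1768, 0.0849]
eef_rot: [3.137, -0.015, 3.11]
ft_force: [0.4, 0.2, -0.7]
width: 0.0153
[0.47287489 0.17695989 0.08520106] [ 3.13638385 -0.01365225  3.11010046] [ 0.79830487 -0.34492147 -2.3296049 ]
```

View pics/s28.png

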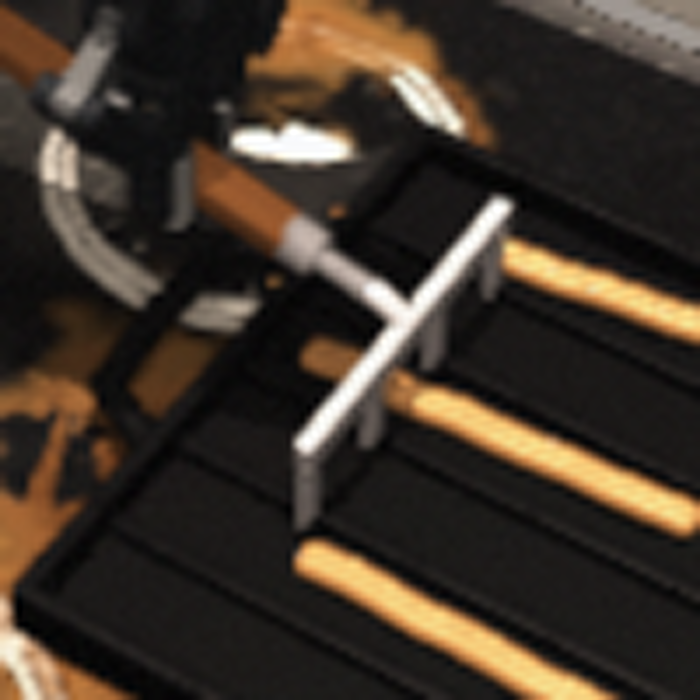

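```bash
python3 -m crank '[0,0,-0.001,0,0, 0,0.002,-0.001,0,0, 0,0.004,-0.001,0,0, 0,0.006,-0.001,0,0, 0,0.008,-0.001,0,0, 0,0.01,-0.001,0,0, 0,0.01,-0.001,0,0, 0,0.008,-0.01,0,0]'; python3 -m crank '[0,0,-0.02,0,0, 0,0,-0.05,0,0, 0,0,-0.08,0,0, 0,-0.03,-0.09,0,0, 0,-0.065,-0.09,0,0, 0,-0.1,-0.09,0,0, 0,-0.135,-0.09,0,0, 0,-0.17,-0.09,0,0]'
python3 - <<'E'
from plant import *
from st import *
s=snapshot("scene");t=snapshot("top");o=get_obs();print(o['tool_pos'],o['eef_rot'],o['ft_force'],o['joints'].round(3))
sticks(s,GS);sticks(t,GT,name="t");crop(s,230,140,400,280,4.5,"s29.png");crop(t,200,120,330,250,5,"t29.png")
E
```

```text
time: 35.65
tool_pos: [0.4718, 0.1849, 0.0937]
eef_rot: [3.137, -0.017, 3.111]
ft_force: [-1.4, 0.2, -1.7]
width: 0.0149
time: 36.32
tool_pos: [0.4691, 0.0128, 0.1857]
eef_rot: [3.137, -0.012, 3.111]
ft_force: [0.7, 0.0, -1.2]
width: 0.0147
[0.46920223 0.00975335 0.18540298] [ 3.13922519 -0.01231796  3.1029781 ] [-0.03485137  1.38351886 -0.63873527] [-1.230e-01 -8.900e-02 -1.610e-01  1.512e+00  1.000e-03 -8.400e-02]
 c [-0.0063  0.1004] ang 0.083 len 0.149 ends [0.067 0.107] [-0.082  0.094]
 c [-0.0304  0.0197] ang 0.05 len 0.15 ends [0.042 0.023] [-0.107  0.016]
 c [ 0.0147 -0.0593] ang -0.017 len 0.15 ends [ 0.087 -0.06 ] [-0.062 -0.058]
t c [ 0.0156 -0.0579] ang -0.018 len 0.149 ends [ 0.09  -0.059] [-0.059 -0.057]
t c [-0.0056  0.1012] ang 0.089 len 0.151 ends [0.07  0.108] [-0.08   0.095]
t c [-0.0315  0.0202] ang 0.05 len 0.152 ends [0.045 0.024] [-0.107  0.017]
```

View pics/s29.png

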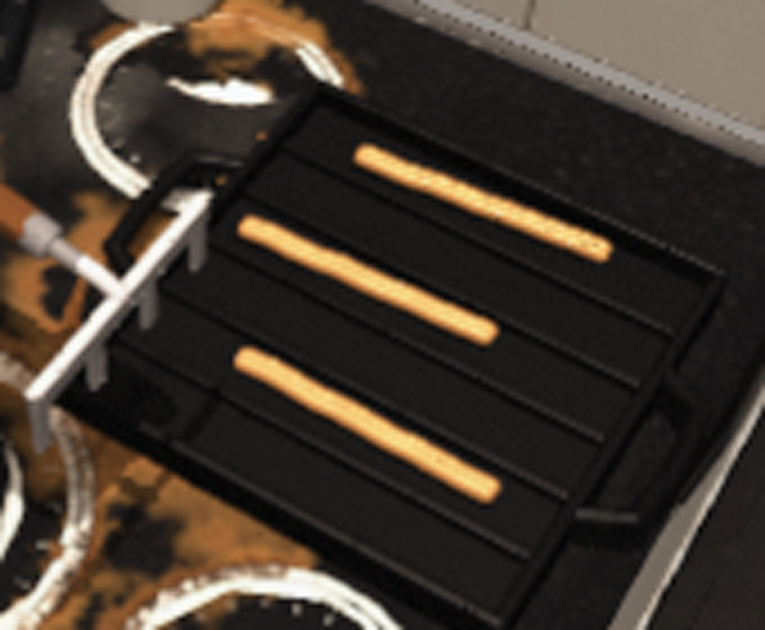

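View pics/t29.png

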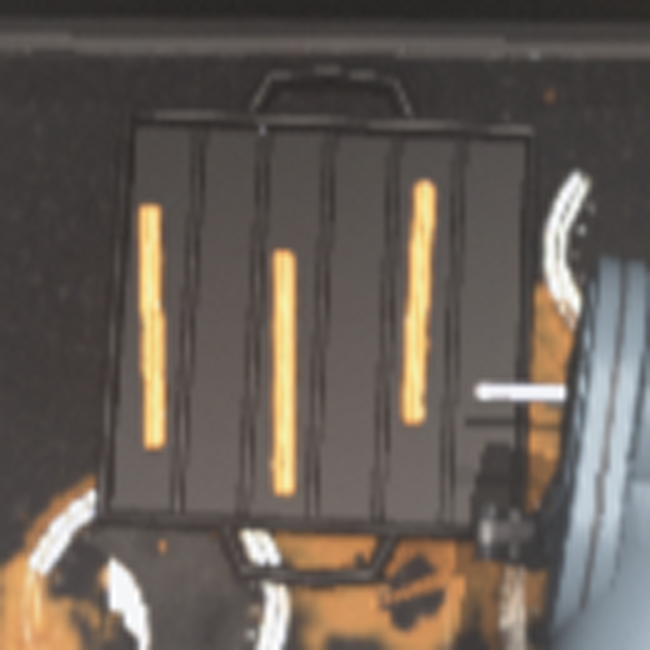

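```bash
python3 -m crank '[-0.008,-0.025,0,-0.5,0, -0.018,-0.05,0,-1,0, -0.03,-0.075,0,-1.5,0, -0.04,-0.1,0,-2,0, -0.048,-0.12,0,-2.5,0, -0.048,-0.133,0,-2.5,0, -0.048,-0.133,0,-2.5,0, -0.048,-0.133,0,-2.5,0]'; python3 -m crank '[0,0,0,0,0, 0,0,0,0,0, 0,0,0.01,0,0, 0,0,0.02,0,0, 0,0,0.03,0,0, 0,0,0.04,0,0, 0,0,0.04,0,0, 0,0,0.04,0,0]'
python3 - <<'E'
from plant import *
from st import *
s=snapshot("scene");o=get_obs();print(o['tool_pos'],o['eef_rot'],o['ft_force'])
crop(s,110,150,310,330,4,"s30.png")
E
```

```text
time: 37.08
tool_pos: [0.5126, -0.1197, 0.1834]
eef_rot: [3.135, -0.014, -3.131]
ft_force: [-0.7, 0.2, -1.8]
width: 0.0154
time: 37.75
tool_pos: [0.5113, -0.1193, 0.1415]
eef_rot: [3.134, -0.016, -3.13]
ft_force: [0.2, -0.2, -0.3]
width: 0.0151
[ 0.51194083 -0.11957631  0.14247468] [ 3.13517683 -0.01449118 -3.1295543 ] [ 1.19213633 -0.17522451 -1.46061059]
```

View pics/s30.png

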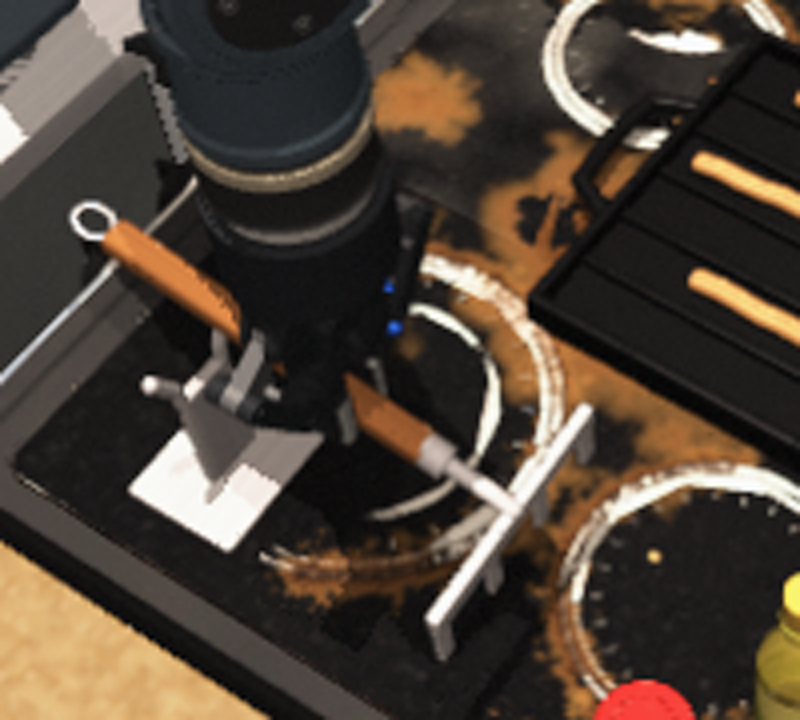

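```bash
python3 -m crank '[-0.001,-0.003,0,0,0, -0.0025,-0.0055,0.008,0,0, -0.0025,-0.0055,0.02,0,0, -0.0025,-0.0055,0.035,0,0, -0.0025,-0.0055,0.05,0,0, -0.0025,-0.0055,0.062,0,0, -0.0025,-0.0055,0.07,0,0, -0.0025,-0.0055,0.07,0,0]'
python3 - <<'E'
from plant import *
from st import *
s=snapshot("scene");o=get_obs();print(o['tool_pos'],o['eef_rot'],o['ft_force'])
crop(s,130,180,290,320,5,"s31.png")
E
```

```text
time: 38.47
tool_pos: [0.5121, -0.1242, 0.0701]
eef_rot: [3.134, -0.018, -3.13]
ft_force: [-1.5, 0.1, -1.5]
width: 0.0148
[ 0.5129175  -0.12446948  0.07155843] [ 3.13455751 -0.01599409 -3.12967141] [-0.27288256 -0.65835503 -1.23183084]
```

View pics/s31.png

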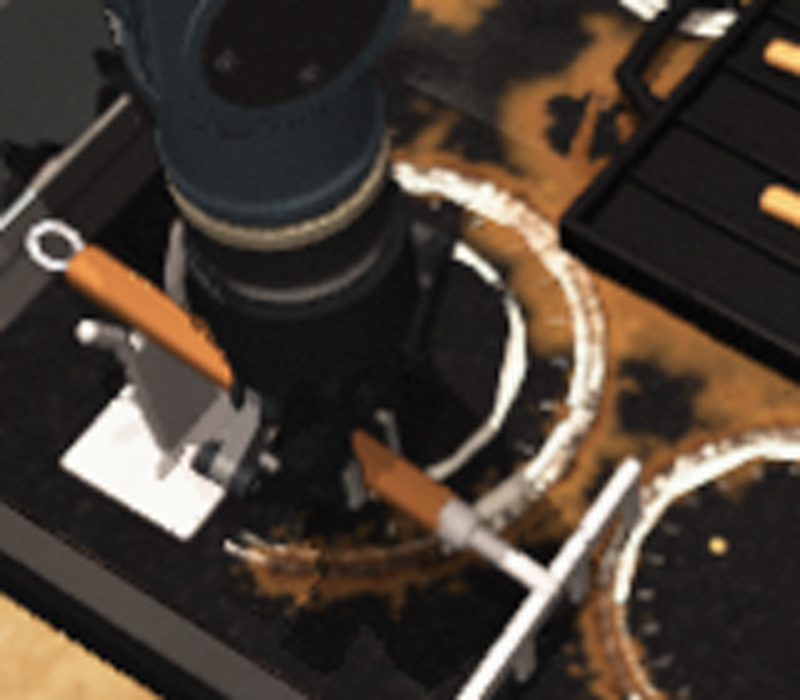

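In place above the seat, with about 4–5 mm left to go down. I lower the rake, release it, back out, and then check.

```bash
python3 -m crank '[0,0,0.001,0,0, 0,0,0.002,0,0, 0,0,0.003,0,0, 0,0,0.004,0,0, 0,0,0.004,0,0.2, 0,0,0.004,0,0.4, 0,0,0.004,0,0.7, 0,0,0.004,0,1]'; python3 -m crank '[0,0,0.004,0,1, 0,0,0,0,1, 0,0,-0.01,0,1, 0,0,-0.03,0,1, 0,0,-0.06,0,1, 0,0,-0.09,0,1, 0,0,-0.12,0,1, 0,0,-0.15,0,1]'
python3 - <<'E'
from plant import *
o=get_obs();print(o['tool_pos'],o['eef_rot'],o['ft_force'])
E
python3 -m crank '[0.03,-0.02,0,0,1, 0.06,-0.04,0,0,1, 0.09,-0.06,0,0,1, 0.12,-0.09,0,0,1, 0.15,-0.12,0,0,1, 0.15,-0.15,0,0,1, 0.15,-0.18,0,0,1, 0.15,-0.2,0,0,1]'
python3 - <<'E'
from plant import *
from st import *
s=snapshot("scene");t=snapshot("top");o=get_obs();print(o['tool_pos'])
sticks(s,GS);sticks(t,GT,name="t");crop(s,110,110,390,320,2.8,"s32.png");crop(t,180,120,410,290,3.4,"t32.png")
E
```

```text
time: 39.18
tool_pos: [0.5145, -0.125, 0.0697]
eef_rot: [3.136, -0.012, -3.13]
ft_force: [-0.9, -0.3, 0.3]
width: 0.0527
time: 39.85
tool_pos: [0.5159, -0.1256, 0.2216]
eef_rot: [3.136, -0.012, -3.13]
ft_force: [0.2, -0.7, 0.6]
width: 0.0855
[ 0.51590089 -0.12564642  0.22163455] [ 3.13608839 -0.01210206 -3.12957849] [ 0.24704094 -0.71191582  0.6090898 ]
time: 40.52
tool_pos: [0.3676, -0.3302, 0.2211]
eef_rot: [3.138, -0.012, -3.132]
ft_force: [0.5, -0.4, -0.1]
width: 0.0857
[ 0.36790796 -0.33043462  0.22052961]
 c [-0.0066  0.1004] ang 0.085 len 0.149 ends [0.067 0.107] [-0.082  0.094]
 c [-0.0307  0.0197] ang 0.05 len 0.15 ends [0.042 0.023] [-0.107  0.016]
 c [ 0.0148 -0.0593] ang -0.017 len 0.15 ends [ 0.087 -0.061] [-0.062 -0.058]
t c [ 0.0153 -0.0579] ang -0.018 len 0.151 ends [ 0.09  -0.059] [-0.062 -0.057]
t c [-0.0054  0.1012] ang 0.089 len 0.151 ends [0.07  0.108] [-0.08   0.095]
t c [-0.0308  0.0203] ang 0.05 len 0.152 ends [0.045 0.024] [-0.107  0.016]
```

View pics/s32.png

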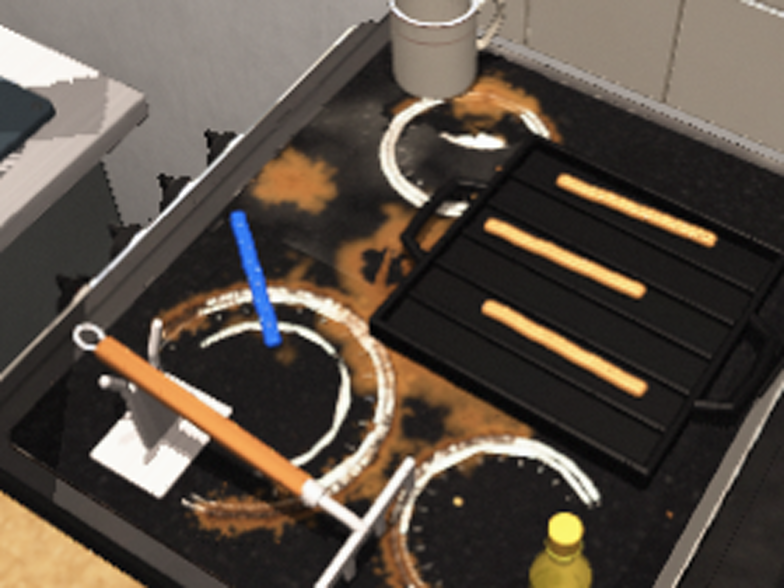

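View pics/t32.png

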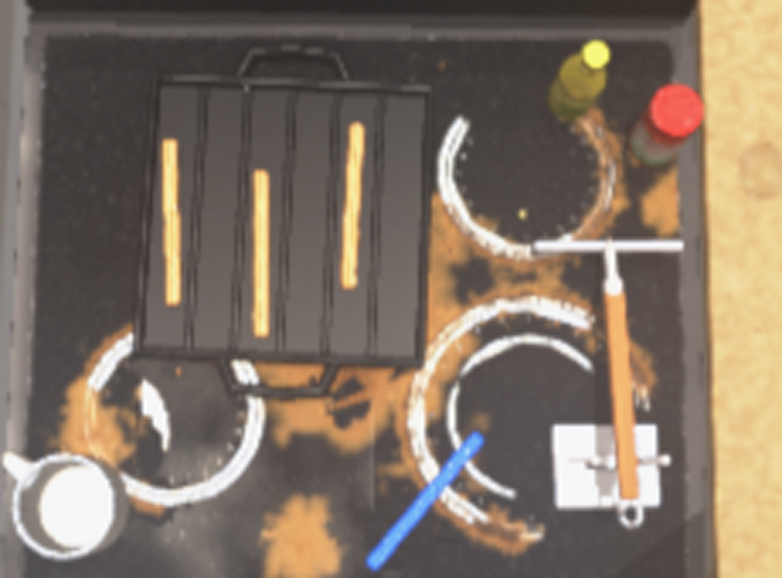

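The rake is back where it started: its bar runs from (535,246) to (683,246) in the top crop, against (533–680,246) at the start. Each of the three sticks lies in a groove of its own. The bottle, jar, mug and blue stick have not moved.

```bash
python3 -c "
from plant import *
print(get_obs()['time']);print(job_done())"
```

```text
40.6167
the job is handed in; nothing more can be done
None
```

The three breadsticks now lie in separate grooves, and the rake is back in its rest. I handed the job in at 40.6 s of the 72 s; no verdict was reported.

**What I did:** One combing stroke along the ribs brought stick_1 nearly straight, but only shifted stick_2 across a rib at the same angle. I straightened the rest with short sideways pushes of single teeth just above the ribs. The rake then went back with its handle in the fork and its teeth on the range.

**Last checks, from both cameras:**

| Stick | Groove (centre y, mm) | Stick centre y (mm) | Angle to the ribs (rad) |
|---|---|---|---|
| One nearest the left rim | 100 | 100–101 | 0.085–0.089 |
| Middle one | 20 | 20 | 0.05 |
| Right-hand one | −60 | −58 to −59 | −0.018 |

- **Rake:** it lies within about 1 pixel of where it started.
- **Other things:** the bottle, jar, mug and blue look-alike stick are where they were in the pictures, and no contact force showed in the readings I took.

**What failed or disagreed:**
- My first grasp of the rake ran the last joint into its limit. I put the rake back, turned the gripper half round and grasped it again.
- The two cameras disagreed by about 8 mm on the griddle's position along the ribs. They agreed to 1–2 mm across the ribs, which is the direction that mattered.
- I could not measure the sticks' height directly. That they are down on the groove floor rests on their fit between the ribs and on both cameras agreeing across them.

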